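# Check a coil spring at its marked height on the bench spring tester

### The arm

A 7-joint arm with a two-finger parallel gripper is mounted at the origin on the work surface. World frame = base frame: x ahead of the robot, y to its left, z up, the work surface at z = 0. Lengths are in m, angles in rad, forces in N, time in s.
With the tool pointing down it reaches from about 0.4 to 0.85 m from the base axis. Payload 10.4 kg.
Tool frame: the origin (TCP) lies between the finger pads; the fingertips stand tips_ahead ahead of it and the grasp point (between the pads) lies 11 mm behind it (tips_ahead is the distance from the TCP to the fingertips, in m); z points along the fingers, x is the direction in which the jaws open and shut, and the axes are right-handed (so a half turn about z gives the same grasp; the last joint's range is limited). The gripper opens to 87 mm and grips with 3 to 60 N. Pads are 19 mm wide; open, the fingers measure 117 mm over their backs; the gripper's body (75 mm by 190 mm) begins 51 mm behind the grasp point.
Start: joints at [1.216, 0.332, -0.065, 1.46, 0.022, 1.35, -0.088], TCP at [0.204, -0.591, 0.231] pointing down, gripper open.
Joint ranges: [-2.6, 2.6], [-0.5, 2.12], [-1.47, 1.34], [0.16, 2.42], [-1.27, 4.41], [0.06, 2.06], [-2.6, 2.6]. Speed limits (rad/s): [2.22, 2.22, 2.79, 2.79, 3.14, 3.14, 3.14].

### API

Orientations are given as a unit quaternion [x, y, z, w].
In Python, from bench import read_state, camera, close_job, tips_ahead gives the robot as it stands.
- The arm moves only by the tool arm_command, never from a script. Its argument "commands" is a list that holds one entry, the list of rows, each a list of 7 numbers: the turn, a rotation vector about the tool's x, y, z in rad, then the shift along the tool's x, y, z in m, then the opening in per cent of the stroke, from 0 (shut) to 100 (fully open). In form: [[[rx, ry, rz, x, y, z, claw], ...]]. A call has 1 to 20 rows; each row shifts and turns the commanded pose from where the row before left it, along the tool's axes as they then stand; what a row does not reach is not made up. A row lasts 1/8 s, in which the tool goes at most 62.5 mm and 10.7 degrees, less where a joint would pass 70% of its speed; a pose out of reach is approached as far as the arm can. A call with a gripper value outside its range is refused whole. The fingers move at their own pace and stop on an object; "newtons" is the grip in N (left out, the last holds). Time passes only in rows, so rows that do not move let the fingers close. It gives the time, the measured TCP pose, the force and the opening at its end, in the units of the state.
- read_state(): the state, without advancing time (a new reading comes with each control period).
- camera(name): name is "scene" or "side" or "wrist"; returns a dict with "frame" (400x640x3 uint8, red, green, blue), "vfov" (degrees; the focal length in pixels is half the picture's height over the tangent of half this angle, whatever the lens; pixels are square), "cx", "cy" (the principal point, pixels), "R" (3x3) and "t" (3): a world point X has camera coordinates R X + t. Camera axes: x right, y down, z forward; pixel columns grow to the right and rows downward; lengths in m; the calibration is good to about 2 mm. A picture is of the moment at which its call begins. There is no depth.
- close_job(): hands the job in, once; it reports no verdict.
The state is a dict: "time": time; "joint_positions": joint angles; "joint_vel": joint speeds; "joint_torque": joint torques, N m; "ee_pos": TCP position; "eef_rot": TCP orientation; "ft_force": force on the tool from outside, world axes, zero at the start; "torque": the same for the moment, N m; "width": finger opening in m.
Only numpy, scipy, OpenCV 4.12 (cv2) and the standard library are available. Lean on these libraries where they do the work, as an engineer would, in place of code of your own. Each camera call takes 0.05 s, during which the arm holds its last target.

### The job

Check the coil spring on the bench spring tester: stand it over the stub on the load plate, draw the hinged lever down by its turning grip until the pointer on the pressing foot is level with the black line on the plate's height strip (the plate sinks under load and the line with it), and hold it level for a good second without pressing on past the line or overloading the gauge. Then swing the lever back up to its parked place, and by the force that the dial's maximum hand has kept, stand the spring upright in the rectangular tray if the hand reached the bold limit bar, or put it in the round tub if it fell short. Leave the spool, the screwdriver and the jar where they are.

Things in the scene. Friction and masses are not known exactly. Their poses are not given: they have to be found in the camera images.
- tester: The bench spring tester, fixed: a pale grey base 210 x 190 mm, 38 mm high. Origin: at bench level under the axis of the load plate; z up, base from x -60 to +150 and y -50 to +140 mm. The lever's hinge axis runs parallel to x through y +100 mm, z 108 mm, between two upright cheeks (up to 123 mm high) at that place. The flat round dial (94 mm across, facing up) has its centre at x +98, y 0.
- plate_top (a point): Centre of the top face of the load plate, a steel disc 54 mm across, 63 mm above the bench when empty. A centring stub 20 mm in diameter and 6 mm high with a chamfer stands on it; the spring goes over it. The plate sinks straight down by 0.7 mm per newton of load.
- mark (a point): The black line (2 mm thick) on the height strip, 34 mm above the plate's top face. The strip, 10 mm wide, 3 mm thick and 50 mm high, stands on the plate's edge at tester x +33 mm, y -15 to -5 mm, and sinks with the plate. This point is the strip's edge beside the pointer, at the line's middle.
- pointer (a point): Tip of the small horizontal pointer that sticks out to tester +x from the pressing foot; its height is that of the foot's flat underside, so when it is level with mark the spring is 34 mm high. The foot (disc of 34 mm) hangs on a swivel from the lever 100 mm from the hinge axis, its underside 22 mm below the lever's centre line, and levels itself on the spring.
- lever (a joint): Angle of the lever in rad: 0 parked against its back stop, leaning 0.15 rad back beyond upright; grows as it is drawn down; 1.721 is level, the lever then pointing along tester -y over the plate. The stiff hinge holds it where it is left; it takes 2 to 3 N at the grip to move it when the foot is free.
- handle (a point): Centre of the lever's grip, a black round sleeve 18 mm in diameter and 70 mm long, free to turn on its pin, parallel to tester x, 190 mm from the hinge axis. It sticks out sideways to tester -x from the lever's end: this point lies 50 mm from the lever's middle plane (the lever is 20 mm wide), at tester x -50 mm.
- needle (a joint): Angle of the dial's long black needle in rad, 0 with no load, growing clockwise, 0.2356 rad per newton on the plate; the scale ends at 20 N (4.71 rad), with long ticks every 5 N. More than 19 N overloads it.
- max_hand (a joint): Angle of the dial's short maximum hand (a disc near its tip), same scale as the needle: the needle pushes it ahead and it stays at the highest force reached, 0 at the start. The bold black limit bar on the dial stands at 11 N = 2.592 rad.
- spring: The coil spring to check, steel, 28 mm outside and 24 mm inside diameter, 2 mm wire, about 40 to 50 mm high when free (it may have shortened in use), 50 g, standing upright on the square black rubber pad. Origin: centre of its underside; z along its axis. Its force at the marked height is not known and has to be found on the tester; a sound one gives up to about 16 N, a tired one much less. Grip it across its lower half.
- tray: Rectangular grey tray for springs that pass, 150 x 110 mm outside (x, y), 18 mm high, walls 4 mm, floor 4 mm thick, fixed. Origin: centre of its underside.
- tub: Round white open tub for springs that fail, 132 mm across at the rim, 45 mm high, floor about 5 mm thick, fixed. Origin: centre of its underside.
- pad: Square black rubber pad 100 x 100 mm, 4 mm thick, fixed, on which the spring stands at the start. Origin: centre of its underside.
- spool: Bystander: grey spool 54 mm across, 46 mm high, standing. Origin: centre of its underside.
- driver: Bystander: screwdriver with black handle, 170 mm long, lying. Origin at its underside's middle.
- jar: Bystander: small amber jar, 48 mm across, 60 mm high. Origin: centre of its underside.

How it is judged:
By the outcome, as a careful person would: the job done as asked, in the order asked, and still so for the second after the job is handed in, with the robot touching nothing.
It also fails if it takes over 72 s, if anything falls off the work surface, if the arm or the gripper's body presses on something with over 40 N, if the wrist force passes 120 N, or if a joint passes its speed limit or range.

## Working session

There is one attempt and no reset: what is moved stays moved. The work goes in short steps, Python scripts to look and compute and a tool call to move; the robot and the scene stay as the last step left them, time stands still between calls to the robot, and variables do not carry over. Pictures are saved under pics/ and viewed, and the job is handed in when it is done.

Besides the shell and the picture viewer there is one more tool, called after ">>>" as name(argument=value, ...), one argument or row to a line, values as JSON. arm_command: Moves the arm, as the interface text tells. Its arguments: {"type":"object","properties":{"commands":{"type":"array"},"newtons":{"type":"number"}},"required":["commands"]}

```bash
ls; mkdir -p pics; cat > h.py <<'E'
import numpy as np, cv2
from bench import read_state, camera, close_job, tips_ahead
def snap(name,fn):
    c=camera(name); cv2.imwrite('pics/'+fn+'.png',c['frame'][:,:,::-1]); np.save('pics/'+fn+'.npy',c,allow_pickle=True); return c
def load(fn): return np.load('pics/'+fn+'.npy',allow_pickle=True).item()
def f_of(c): return c['frame'].shape[0]/2/np.tan(np.radians(c['vfov'])/2)
def ray(c,u,v):
    f=f_of(c);R=np.array(c['R']);t=np.array(c['t'])
    d=R.T@np.array([(u-c['cx'])/f,(v-c['cy'])/f,1]);return -R.T@t,d/np.linalg.norm(d)
def onz(c,u,v,z):
    o,d=ray(c,u,v);return o+d*(z-o[2])/d[2]
def proj(c,X):
    p=np.array(c['R'])@np.array(X)+np.array(c['t']);f=f_of(c);return np.array([c['cx']+f*p[0]/p[2],c['cy']+f*p[1]/p[2]])
def tri(c1,p1,c2,p2):
    o1,d1=ray(c1,*p1);o2,d2=ray(c2,*p2)
    s=np.linalg.lstsq(np.stack([d1,-d2],1),o2-o1,rcond=None)[0]
    a=o1+s[0]*d1;b=o2+s[1]*d2;return (a+b)/2,np.linalg.norm(a-b)
E
python3 - <<'E'
from h import *
print(read_state(),tips_ahead)
for n in ['scene','side','wrist']:
    c=snap(n,n+'0');print(n,c['vfov'],c['cx'],c['cy'],-np.array(c['R']).T@np.array(c['t']))
E
```

```text
pics
{'time': 0.0, 'joint_positions': array([ 1.21641518,  0.33286412, -0.06470686,  1.46098266,  0.02159058,
        1.3498563 , -0.08851059]), 'joint_vel': array([ 0.00057374, -0.00208798, -0.00053057, -0.00217138, -0.00035155,
        0.0006111 , -0.00089163]), 'joint_torque': array([ 1.51548261e-05, -6.23251319e+01,  2.46917648e-02, -3.89899170e+01,
       -6.14080578e-02,  3.97721620e-02,  1.25337624e-04]), 'ee_pos': array([ 0.20345743, -0.590554  ,  0.22973903]), 'eef_rot': array([ 8.14168816e-01, -5.80627796e-01, -5.91494313e-04, -3.88468442e-04]), 'ft_force': array([ 0.26391278, -0.64254519, -0.6120607 ]), 'torque': array([ 0.0221148 , -0.02011339, -0.00385367]), 'width': 0.08716433217428592} 0.008
scene 56.53900871457921 327.49068278454524 196.31227268181252 [ 0.9527136  -0.67305587  0.7342715 ]
side 47.873260338056156 321.30027298281374 195.22713636540976 [ 0.20669796 -0.83045933  1.25470573]
wrist 63.848778266763105 321.50764629663644 195.5952017680161 [ 0.27818371 -0.56410017  0.38343139]
```

View pics/scene0.png

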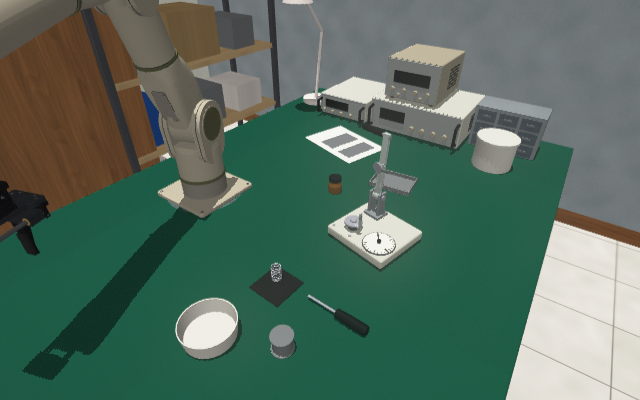

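View pics/side0.png

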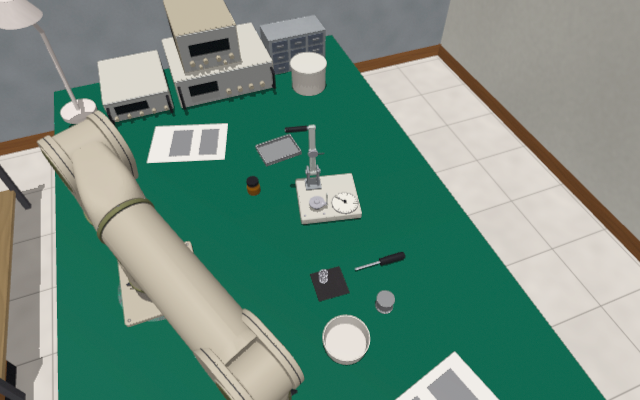

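View pics/wrist0.png

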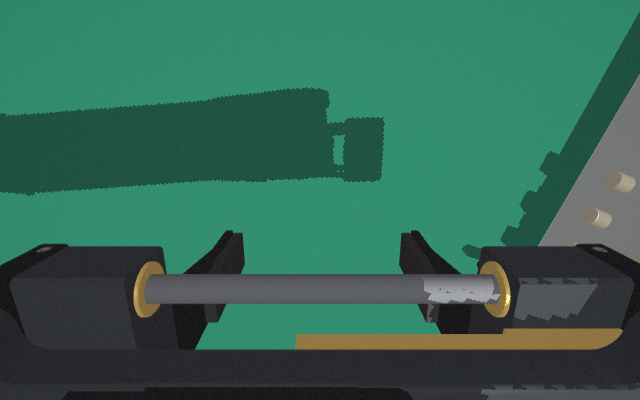

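The scene picture shows the tester at about (375,235), the spring on its pad (276,272), the tub (208,328), the spool (282,340), the driver (340,315), the jar (335,184) and the tray (393,181). The side view shows them all too. I'll zoom in.

```bash
python3 - <<'E'
from h import *
a=load('scene0')['frame'][120:275,315:435,::-1];cv2.imwrite('pics/z1.png',cv2.resize(a,None,fx=3.8,fy=3.8,interpolation=cv2.INTER_CUBIC))
a=load('side0')['frame'][115:230,235:375,::-1];cv2.imwrite('pics/z2.png',cv2.resize(a,None,fx=5,fy=5,interpolation=cv2.INTER_CUBIC))
a=load('scene0')['frame'][250:310,245:310,::-1];b=load('side0')['frame'][255:315,300:365,::-1]
cv2.imwrite('pics/z3.png',cv2.resize(np.hstack([a,b]),None,fx=6,fy=6,interpolation=cv2.INTER_CUBIC))
E
```

```text
(no output)
```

View pics/z1.png

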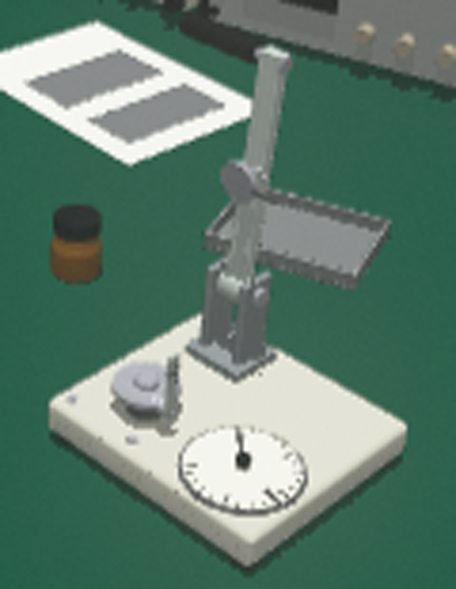

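View pics/z2.png

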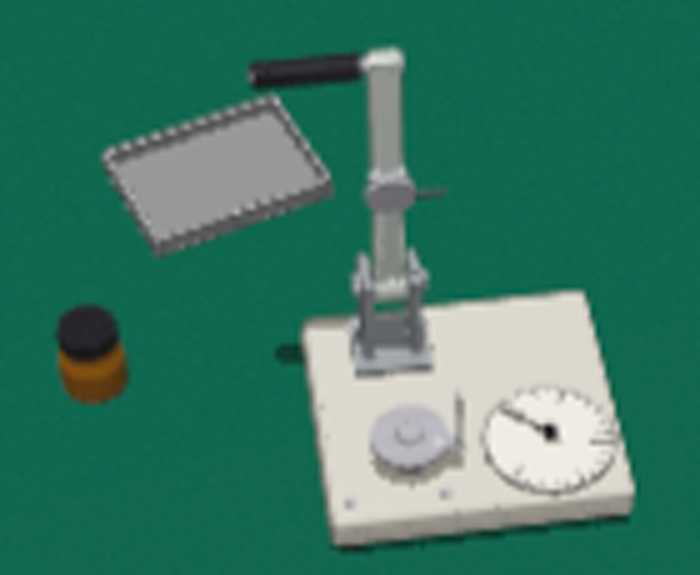

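View pics/z3.png

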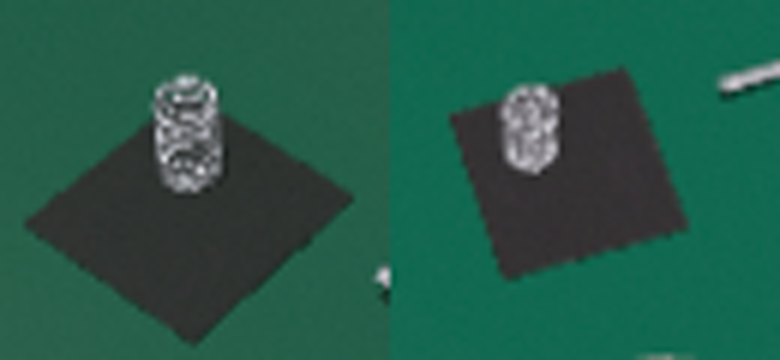

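```bash
cat > m1.py <<'E'
from h import *
from scipy.optimize import least_squares
sc=load('scene0');sd=load('side0')
Z1=lambda x,y:((x+.5)/3.8-.5+315,(y+.5)/3.8-.5+120)
Z2=lambda x,y:((x+.5)/5-.5+235,(y+.5)/5-.5+115)
A=lambda x,y:((x+.5)/6-.5+245,(y+.5)/6-.5+250)
B=lambda x,y:((x-390+.5)/6-.5+300,(y+.5)/6-.5+255)
print('spring top',tri(sc,A(187,88),sd,B(531,99)),'bot',tri(sc,A(188,181),sd,B(531,160)))
print(onz(sc,*A(188,181),.004),onz(sd,*B(531,160),.004))
print('pad corners',[np.round(onz(sc,*A(*p),.004),4) for p in [(24,224),(195,346),(353,200)]],[np.round(onz(sd,*B(*p),.004),4) for p in [(450,117),(626,68),(688,228),(507,281)]])
pts=[]
for (p,X) in [((250,545),(.15,-.05,.038)),((50,405),(-.06,-.05,.038)),((405,430),(.15,.14,.038)),((243,460),(.098,0,.048)),((145,380),(0,0,.066))]: pts.append((sc,Z1(*p),X))
for (p,X) in [((303,325),(-.06,.14,.038)),((583,292),(.15,.14,.038)),((632,490),(.15,-.05,.038)),((333,530),(-.06,-.05,.038)),((549,432),(.098,0,.048)),((409,434),(0,0,.066)),((362,65),(-.015,.1-.19*np.sin(-.15),.108+.19*np.cos(.15))),((253,75),(-.085,.1+.19*np.sin(.15),.108+.19*np.cos(.15)))]: pts.append((sd,Z2(*p),X))
def T(q,X):
    c,s=np.cos(q[2]),np.sin(q[2]);return np.array([q[0]+c*X[0]-s*X[1],q[1]+s*X[0]+c*X[1],X[2]])
res=lambda q:np.concatenate([proj(c,T(q,X))-p for c,p,X in pts])
if __name__=='__main__':
  for y0 in (0,1.57,3,-1.57):
    r=least_squares(res,[.6,-.3,y0],loss='soft_l1');print(r.x,r.cost);
    if r.cost<100: print(np.round(r.fun.reshape(-1,2),1) if 0 else np.round(res(r.x).reshape(-1,2),1).tolist())
E
python3 m1.py
```

```text
spring top (array([ 0.4756243 , -0.1771875 ,  0.05356659]), np.float64(0.0012085810146593291)) bot (array([ 0.47458111, -0.18097183, -0.0008807 ]), np.float64(0.0022301304753967253))
[ 0.47758177 -0.18292562  0.004     ] [ 0.47325432 -0.18473091  0.004     ]
pad corners [array([ 0.4364, -0.2409,  0.004 ]), array([ 0.537 , -0.2486,  0.004 ]), array([ 0.5427, -0.1509,  0.004 ])] [array([ 0.4428, -0.1457,  0.004 ]), array([ 0.5408, -0.1516,  0.004 ]), array([ 0.5338, -0.2501,  0.004 ]), array([ 0.4368, -0.2442,  0.004 ])]
[ 0.55157265  0.07503604 -0.21899628] 8.576431725285174
[[0.1, 0.3], [-2.3, -0.4], [1.2, -1.1], [-0.7, 1.4], [-0.4, 1.0], [-0.4, -0.8], [0.3, -0.5], [1.3, 0.3], [0.1, -0.4], [0.4, 0.6], [0.3, 0.1], [-0.9, -1.9], [-1.0, -1.8]]
[ 0.55157265  0.07503605 -0.21899644] 8.576431725230771
[[0.1, 0.3], [-2.3, -0.4], [1.2, -1.1], [-0.7, 1.4], [-0.4, 1.0], [-0.4, -0.8], [0.3, -0.5], [1.3, 0.3], [0.1, -0.4], [0.4, 0.6], [0.3, 0.1], [-0.9, -1.9], [-1.0, -1.8]]
[0.55157265 0.07503605 6.0641889 ] 8.576431725227113
[[0.1, 0.3], [-2.3, -0.4], [1.2, -1.1], [-0.7, 1.4], [-0.4, 1.0], [-0.4, -0.8], [0.3, -0.5], [1.3, 0.3], [0.1, -0.4], [0.4, 0.6], [0.3, 0.1], [-0.9, -1.9], [-1.0, -1.8]]
[ 0.55157265  0.07503605 -0.21899643] 8.576431725230204
[[0.1, 0.3], [-2.3, -0.4], [1.2, -1.1], [-0.7, 1.4], [-0.4, 1.0], [-0.4, -0.8], [0.3, -0.5], [1.3, 0.3], [0.1, -0.4], [0.4, 0.6], [0.3, 0.1], [-0.9, -1.9], [-1.0, -1.8]]
```

```bash
python3 - <<'E'
from m1 import *
c=load('wrist0');R=np.array(c['R']);s=read_state()
from scipy.spatial.transform import Rotation as Ro
M=Ro.from_quat(s['eef_rot']).as_matrix()
print('cam axes in tool',np.round(M.T@R.T,3).tolist(), 'pos', M.T@(-R.T@c['t']-s['ee_pos']))
print('tub scene rim/bottom',onz(sc,208,325,.045),onz(sd,346.5,338,.045))
print('spool',onz(sc,282,334,.046),onz(sd,385,299,.046))
print('jar',onz(sc,335,190,.0),onz(sd,253,190,.0))
print('driver',onz(sc,310,296,.01),onz(sc,367,330,.01))
print('tray side',[np.round(onz(sd,*Z2(*p),.018),3).tolist() for p in [(103,155),(275,98),(330,183),(157,248)]])
print('handle',onz(sd,*Z2(304,71),.296), T([.5516,.075,-.219],(-.05,.128,.296)))
E
```

```text
spring top (array([ 0.4756243 , -0.1771875 ,  0.05356659]), np.float64(0.0012085810146593291)) bot (array([ 0.47458111, -0.18097183, -0.0008807 ]), np.float64(0.0022301304753967253))
[ 0.47758177 -0.18292562  0.004     ] [ 0.47325432 -0.18473091  0.004     ]
pad corners [array([ 0.4364, -0.2409,  0.004 ]), array([ 0.537 , -0.2486,  0.004 ]), array([ 0.5427, -0.1509,  0.004 ])] [array([ 0.4428, -0.1457,  0.004 ]), array([ 0.5408, -0.1516,  0.004 ]), array([ 0.5338, -0.2501,  0.004 ]), array([ 0.4368, -0.2442,  0.004 ])]
cam axes in tool [[1.0, 0.0, 0.0], [-0.0, 0.957, 0.291], [-0.0, -0.291, 0.957]] pos [-0.00094344 -0.07926047 -0.15349286]
tub scene rim/bottom [ 0.46851987 -0.39303802  0.045     ] [ 0.46030888 -0.39382903  0.045     ]
spool [ 0.61451139 -0.32039719  0.046     ] [ 0.61251444 -0.32653682  0.046     ]
jar [0.37130834 0.26428823 0.        ] [0.37214952 0.26013572 0.        ]
driver [ 0.58492196 -0.17990289  0.01      ] [ 0.74795783 -0.18535986  0.01      ]
tray side [[0.441, 0.464, 0.018], [0.589, 0.479, 0.018], [0.597, 0.371, 0.018], [0.451, 0.352, 0.018]]
handle [0.52802927 0.20169646 0.296     ] [0.5306027  0.21080543 0.296     ]
```

```bash
cat >> h.py <<'E'
from scipy.spatial.transform import Rotation as Ro
def down(az): # tool z down, tool x at world azimuth az(deg)
    a=np.radians(az);x=np.array([np.cos(a),np.sin(a),0]);z=np.array([0,0,-1.]);return np.stack([x,np.cross(z,x),z],1)
def to(p,M,show=True):
    s=read_state();M0=Ro.from_quat(s['eef_rot']).as_matrix()
    d=np.array(p)-s['ee_pos']
    print('t%.2f'%s['time'],'pos',np.round(s['ee_pos'],4),'width',round(s['width'],4),'F',np.round(s['ft_force'],1))
    print('rotvec(tool)',np.round(Ro.from_matrix(M0.T@M).as_rotvec(),4),'shift old frame',np.round(M0.T@d,4),'shift new frame',np.round(M.T@d,4),'| dist',np.linalg.norm(d))
E
python3 -c "
from h import *
to((.475,-.182,.22),down(-62.5))"
```

```text
t0.15 pos [ 0.2035 -0.5907  0.2299] width 0.087 F [-0.4  1.  -0.6]
rotvec(tool) [-0.      0.0011 -0.1481] shift old frame [-0.2979 -0.3898  0.0102] shift new frame [-0.2371 -0.4295  0.0099] | dist 0.49073311005576736
```

>>> arm_command(
  commands=[
    [[0,0,-0.148,0,0,0,70],[0,0,0,-0.0237,-0.043,0.001,70],[0,0,0,-0.0237,-0.043,0.001,70],[0,0,0,-0.0237,-0.043,0.001,70],[0,0,0,-0.0237,-0.043,0.001,70],[0,0,0,-0.0237,-0.043,0.001,70],[0,0,0,-0.0237,-0.043,0.001,70],[0,0,0,-0.0237,-0.043,0.001,70],[0,0,0,-0.0237,-0.043,0.001,70],[0,0,0,-0.0237,-0.043,0.001,70],[0,0,0,-0.0237,-0.043,0.001,70],[0,0,0,0,0,0,70],[0,0,0,0,0,0,70]],
  ],
  newtons=12,
)

```text
time: 1.78
ee_pos: [0.4752, -0.1828, 0.2203]
eef_rot: [0.855, -0.519, -0.0, 0.0]
ft_force: [0.2, 0.1, -0.0]
width: 0.0609
```

```bash
python3 -c "
from h import *
print(read_state()['joint_positions'])
snap('wrist','w1');to((.475,-.182,.22),down(-62.5))"
```

```text
[ 0.71322828  0.11395057 -0.46502518  1.75575495  0.05358938  1.2847948
 -0.85565321]
t1.82 pos [ 0.475  -0.1834  0.2203] width 0.0608 F [ 0.3  0.3 -0.7]
rotvec(tool) [ 0.0007 -0.     -0.0017] shift old frame [-0.0012 -0.0006  0.0003] shift new frame [-0.0012 -0.0006  0.0003] | dist 0.0014162542832142752
```

View pics/w1.png

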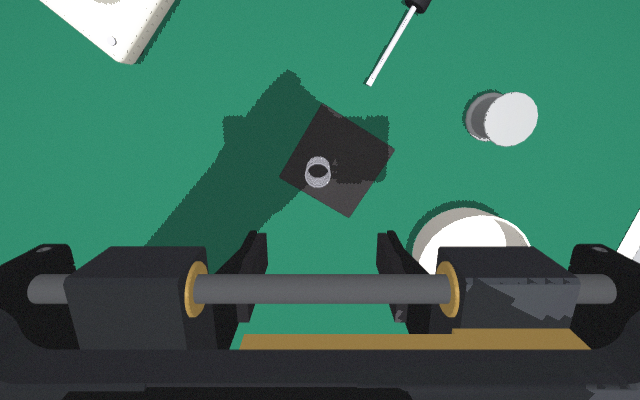

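The wrist view shows the spring at about (318,172) on the pad, well between the fingers in the jaw direction. Next I locate it by its top ring.

```bash
python3 -c "
from h import *
c=load('w1')
print(proj(c,(.475,-.182,.05)),proj(c,(.475,-.182,.004)))
a=c['frame'][90:230,260:410,::-1];cv2.imwrite('pics/z4.png',cv2.resize(a,None,fx=5,fy=5,interpolation=cv2.INTER_CUBIC))"
```

```text
[321.60229877 177.71468828] [321.58592155 168.38042303]
```

View pics/z4.png

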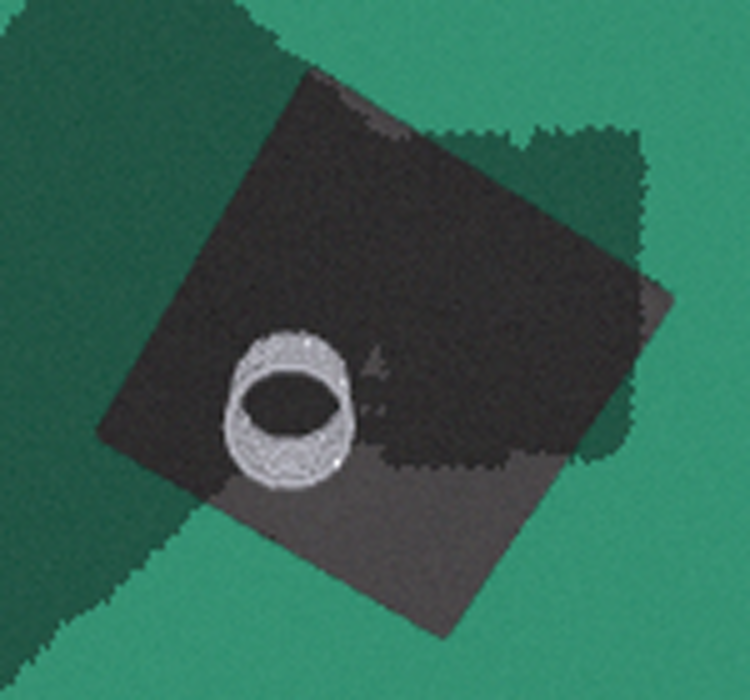

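```bash
python3 -c "
from h import *
c=load('w1')
Z=lambda x,y:((x+.5)/5-.5+260,(y+.5)/5-.5+90)
for z in (.045,.05): print(onz(c,*Z(290,425),z))
print(onz(c,*Z(290,390),.004))
P=[onz(c,*Z(*p),.004) for p in [(310,68),(673,300),(443,638),(98,433)]]
print(P, [np.linalg.norm(P[i]-P[i-1]) for i in range(4)])
to((.4745,-.183,.014),down(-62.5))"
```

```text
[ 0.47495742 -0.17728703  0.045     ]
[ 0.4760269  -0.17680016  0.05      ]
[ 0.47366938 -0.17742048  0.004     ]
[array([ 0.54025558, -0.14806031,  0.004     ]), array([ 0.53327222, -0.24614944,  0.004     ]), array([ 0.43583325, -0.23927509,  0.004     ]), array([ 0.44350402, -0.1418798 ,  0.004     ])] [np.float64(0.09694876793427787), np.float64(0.09833740044734551), np.float64(0.09768115992321616), np.float64(0.09769689672999407)]
t1.82 pos [ 0.475  -0.1834  0.2203] width 0.0608 F [ 0.3  0.3 -0.7]
rotvec(tool) [ 0.0007 -0.     -0.0017] shift old frame [-6.000e-04  1.000e-04  2.063e-01] shift new frame [-0.0006  0.0003  0.2063] | dist 0.20634645390306314
```

>>> arm_command(
  commands=[
    [[0,0,0,-0.0043,-0.0023,0.02,70],[0,0,0,0,0,0.045,70],[0,0,0,0,0,0.045,70],[0,0,0,0,0,0.045,70],[0,0,0,0,0,0.03,70],[0,0,0,0,0,0.02,70],[0,0,0,0,0,0,70],[0,0,0,0,0,0,70]],
  ],
)

```text
time: 2.82
ee_pos: [0.4754, -0.1784, 0.0158]
eef_rot: [0.854, -0.52, 0.0, 0.0]
ft_force: [-0.1, 0.2, 0.7]
width: 0.0608
```

```bash
python3 -c "
from h import *
snap('wrist','w2')"
```

```text
(no output)
```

View pics/w2.png

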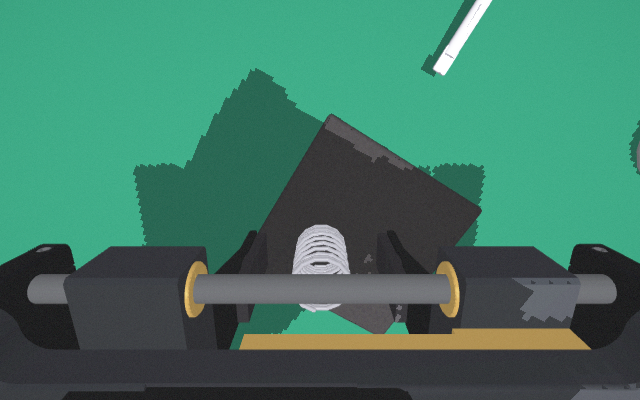

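Spring sits centred between the fingers (column ~321). Closing gently.

>>> arm_command(
  commands=[
    [[0,0,0,0,0,0,0],[0,0,0,0,0,0,0],[0,0,0,0,0,0,0],[0,0,0,0,0,0,0],[0,0,0,0,0,0,0]],
  ],
  newtons=12,
)

```text
time: 3.5
ee_pos: [0.4758, -0.1773, 0.0156]
eef_rot: [0.855, -0.519, 0.0, 0.0]
ft_force: [-0.2, 0.3, 0.1]
width: 0.0278
```

>>> arm_command(
  commands=[
    [[0,0,0,0,0,-0.02,0],[0,0,0,0,0,-0.04,0],[0,0,0,0,0,-0.05,0],[0,0,0,0,0,-0.05,0],[0,0,0,0,0,-0.044,0],[0,0,0,0,0,0,0]],
  ],
)

```text
time: 4.25
ee_pos: [0.4774, -0.1777, 0.223]
eef_rot: [0.855, -0.519, 0.003, -0.0]
ft_force: [1.2, -0.1, -1.4]
width: 0.0275
```

```bash
python3 -c "
from h import *
snap('wrist','w3');print(T) if 0 else to((.5516,.075,.22),down(-62.5))"
```

```text
t4.30 pos [ 0.4763 -0.1775  0.2206] width 0.0276 F [-0.4 -0.6 -0.3]
rotvec(tool) [-0.0014 -0.0022 -0.0002] shift old frame [-0.1893 -0.1833  0.0005] shift new frame [-0.1892 -0.1834  0.0006] | dist 0.2634994788233259
```

View pics/w3.png

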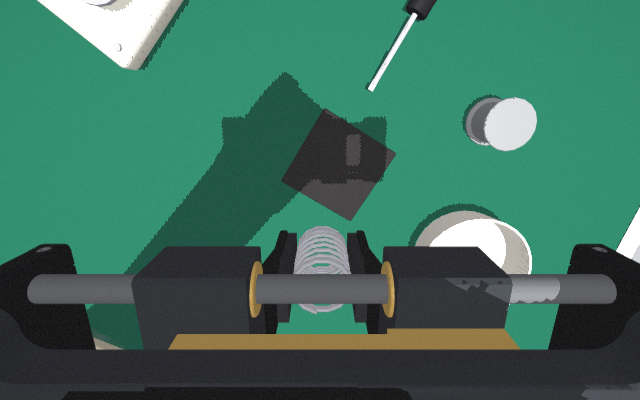

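Spring is held upright, columns 296–348, rows ~226–312. Compute its offset in the tool frame.

```bash
python3 -c "
from h import *
c=load('w3');s=read_state();M=Ro.from_quat(s['eef_rot']).as_matrix()
for h in (.044,.048):
 for dy in (-.004,-.002,0,.002,.004):
  q=[proj(c,s['ee_pos']+M@np.array([0,dy+e,z])) for e,z in [(-.014,.0117),(.014,.0117-h),(-.014,.0117-h),(.01,.0117-h)]]
  print(h,dy,[np.round(x,1).tolist() for x in q])
a=c['frame'][215:325,270:375,::-1];cv2.imwrite('pics/z5.png',cv2.resize(a,None,fx=5,fy=5,interpolation=cv2.INTER_CUBIC))"
```

```text
0.044 -0.004 [[321.9, 215.1], [322.3, 307.5], [322.3, 251.0], [322.3, 299.8]]
0.044 -0.002 [[321.9, 218.4], [322.3, 311.2], [322.3, 255.2], [322.3, 303.6]]
0.044 0 [[321.9, 221.8], [322.3, 315.0], [322.3, 259.5], [322.3, 307.5]]
0.044 0.002 [[321.9, 225.1], [322.3, 318.7], [322.3, 263.6], [322.3, 311.2]]
0.044 0.004 [[321.9, 228.4], [322.3, 322.4], [322.3, 267.8], [322.3, 315.0]]
0.048 -0.004 [[321.9, 215.1], [322.3, 313.1], [322.4, 255.4], [322.3, 305.3]]
0.048 -0.002 [[321.9, 218.4], [322.3, 317.0], [322.4, 259.7], [322.3, 309.2]]
0.048 0 [[321.9, 221.8], [322.3, 320.8], [322.4, 264.1], [322.3, 313.1]]
0.048 0.002 [[321.9, 225.1], [322.3, 324.7], [322.4, 268.3], [322.3, 317.0]]
0.048 0.004 [[321.9, 228.4], [322.3, 328.4], [322.4, 272.6], [322.3, 320.8]]
```

View pics/z5.png

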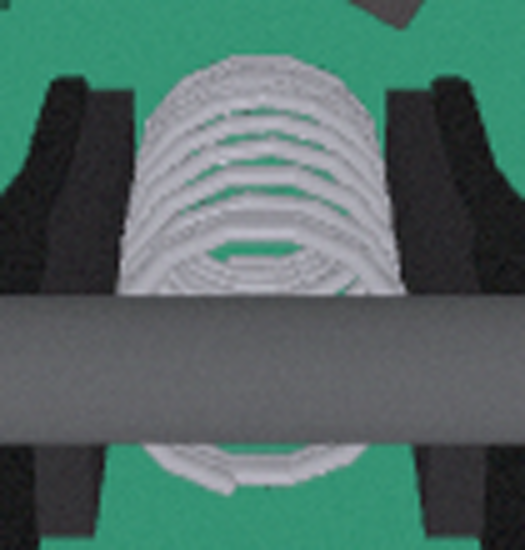

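```bash
python3 -c "
from h import *
from scipy.optimize import least_squares
obs=[(load('w1'),(290+.5)/5-.5+260,(330+.5)/5-.5+90,(490+.5)/5-.5+90),(load('w2'),321.5,225,312)]
az=np.radians(-152.5);ty=np.array([np.cos(az),np.sin(az),0])
def res(q):
  b=np.array([q[0],q[1],.004]);r=[]
  for c,u,v1,v2 in obs:
    p=proj(c,b-ty*.014);r+=[p[1]-v1]; p=proj(c,b+ty*.014+np.array([0,0,q[2]]));r+=[p[1]-v2,p[0]-u]
  return r
o=least_squares(res,[.475,-.178,.045]);print(o.x,o.fun)
print('dy',ty@(o.x[:2].tolist()+[0])-ty@np.array([.4754,-.1784,0]))
"
```

```text
[ 0.47353078 -0.17818716  0.03851391] [ 0.56203777  0.74451202  0.21223548 -0.5369927  -0.13493705 -0.09278535]
dy 0.0015597434637286134
```

```bash
python3 -c "
from m1 import *
p=T([.5516,.075,-.219],(0,-.06,.22));print(p);to(p,down(-62.5))" | tail -3
```

```text
[0.53856478 0.01643309 0.22      ]
t4.30 pos [ 0.4763 -0.1775  0.2206] width 0.0276 F [-0.4 -0.6 -0.3]
rotvec(tool) [-0.0014 -0.0022 -0.0002] shift old frame [-0.1433 -0.1447  0.0005] shift new frame [-0.1433 -0.1448  0.0006] | dist 0.20369421476759542
```

>>> arm_command(
  commands=[
    [[0,0,0,-0.0287,-0.029,0,0],[0,0,0,-0.0287,-0.029,0,0],[0,0,0,-0.0287,-0.029,0,0],[0,0,0,-0.0287,-0.029,0,0],[0,0,0,-0.0287,-0.029,0,0],[0,0,0,0,0,0,0],[0,0,0,0,0,0,0]],
  ],
)

```text
time: 5.18
ee_pos: [0.5374, 0.0163, 0.2182]
eef_rot: [0.855, -0.519, -0.001, 0.001]
ft_force: [-0.2, 0.5, 0.0]
width: 0.0277
```

```bash
python3 -c "
from h import *
snap('wrist','w4');to((.5516,.075,.22),down(-62.5))"
```

```text
t5.22 pos [0.5375 0.0158 0.2184] width 0.0277 F [ 0.7  0.1 -0.6]
rotvec(tool) [ 0.0018  0.0004 -0.0013] shift old frame [-0.0461 -0.0398 -0.0016] shift new frame [-0.0461 -0.0398 -0.0016] | dist 0.06090895467052427
```

View pics/w4.png

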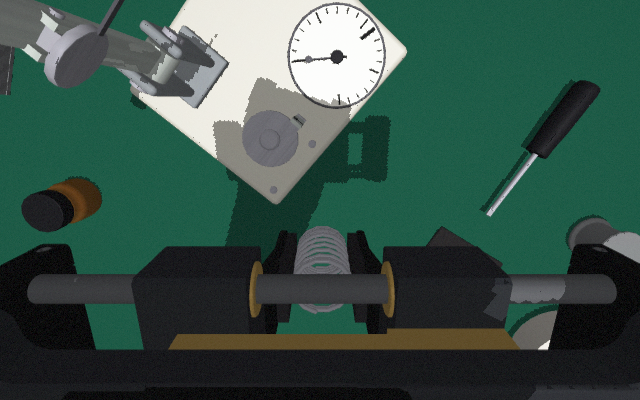

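The wrist view shows the plate's stub at about (269,139) and the dial centre at about (337,57), with the foot at upper left. Zooming.

```bash
python3 -c "
from h import *
c=load('w4')
a=c['frame'][0:215,130:415,::-1];cv2.imwrite('pics/z6.png',cv2.resize(a,None,fx=2.8,fy=2.8,interpolation=cv2.INTER_CUBIC))
a=c['frame'][95:185,220:330,::-1];cv2.imwrite('pics/z7.png',cv2.resize(a,None,fx=6,fy=6,interpolation=cv2.INTER_CUBIC))"
```

```text
(no output)
```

View pics/z6.png

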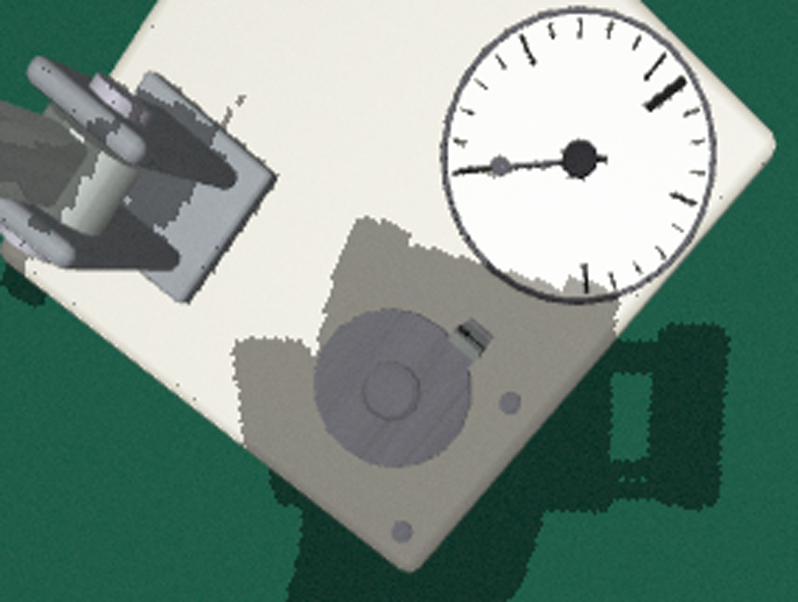

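View pics/z7.png

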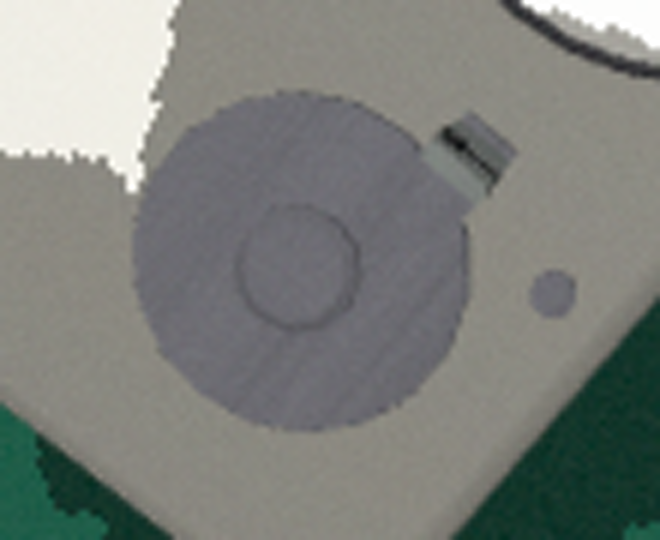

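```bash
cat > m2.py <<'E'
from h import *
c=load('w4')
Z6=lambda x,y:((x+.5)/2.8-.5+130,(y+.5)/2.8-.5)
Z7=lambda x,y:((x+.5)/6-.5+220,(y+.5)/6-.5+95)
print('plate',onz(c,*Z7(301,262),.063),'stub',onz(c,*Z7(298,267),.068))
print('diam',np.linalg.norm(onz(c,*Z7(133,262),.063)-onz(c,*Z7(469,262),.063)))
p=onz(c,*Z7(301,262),.063)
for z in (.04,.045):
  d=onz(c,*Z6(579,158),z);v=d-p;print('dial',d,np.linalg.norm(v[:2]),np.arctan2(v[1],v[0]))
b=[onz(c,*Z6(*q),.038) for q in [(410,565),(772,150)]];v=b[1]-b[0];print('base edge',b,np.linalg.norm(v),np.arctan2(v[1],v[0]))
E
python3 m2.py
```

```text
plate [0.55175576 0.0805602  0.063     ] stub [0.55174156 0.08021838 0.068     ]
diam 0.05339287194500765
dial [0.64753732 0.05873297 0.04      ] 0.098237139449237 -0.22405919798994234
dial [0.64693756 0.05865962 0.045     ] 0.09766888662453792 -0.22615581453342676
base edge [array([0.48815766, 0.04778981, 0.038     ]), array([0.68044604, 0.0014614 , 0.038     ])] 0.19779065607712712 -0.23642595106659908
```

```bash
python3 -c "
from h import *
to((.5535,.0812,.0925),down(-62.5))"
```

```text
t5.22 pos [0.5375 0.0158 0.2184] width 0.0277 F [ 0.7  0.1 -0.6]
rotvec(tool) [ 0.0018  0.0004 -0.0013] shift old frame [-0.0507 -0.0445  0.1259] shift new frame [-0.0507 -0.0444  0.1259] | dist 0.1428215982265748
```

>>> arm_command(
  commands=[
    [[0,0,0,-0.017,-0.015,0.005,0],[0,0,0,-0.017,-0.015,0.01,0],[0,0,0,-0.0167,-0.0145,0.02,0],[0,0,0,0,0,0.03,0],[0,0,0,0,0,0.03,0],[0,0,0,0,0,0.03,0],[0,0,0,0,0,0,0],[0,0,0,0,0,0,0]],
  ],
)

```text
time: 6.22
ee_pos: [0.5547, 0.0819, 0.0956]
eef_rot: [0.855, -0.519, 0.0, -0.0]
ft_force: [-0.6, 1.0, -0.6]
width: 0.0278
```

```bash
python3 -c "
from h import *
c=snap('wrist','w5');to((.5535,.0812,.0747),down(-62.5))
a=c['frame'][130:330,200:440,::-1];cv2.imwrite('pics/z8.png',cv2.resize(a,None,fx=3,fy=3,interpolation=cv2.INTER_CUBIC))
print(proj(c,(.5517,.0803,.069)))"
```

```text
t6.28 pos [0.555  0.0821 0.0959] width 0.0277 F [ 0.1 -0.  -0.2]
rotvec(tool) [-0.0016 -0.0009 -0.0009] shift old frame [0.0001 0.0017 0.0212] shift new frame [0.0001 0.0017 0.0212] | dist 0.021271991443753403
[323.04854337 239.45559725]
```

View pics/z8.png

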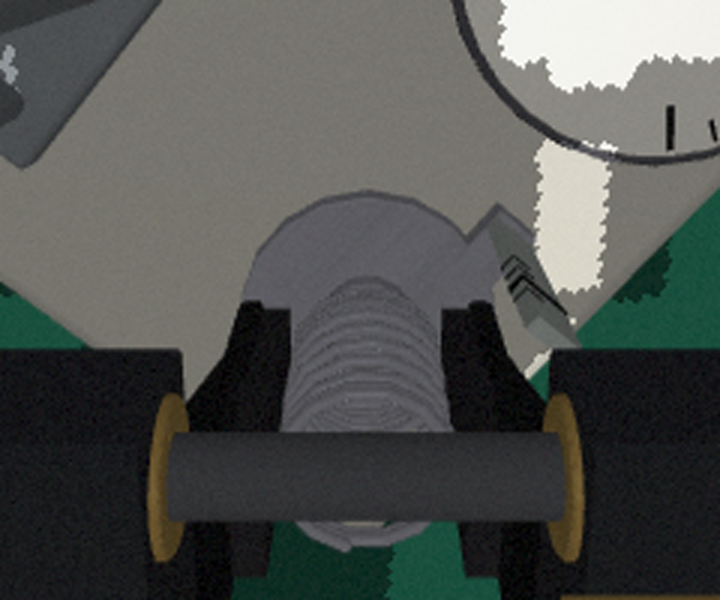

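```bash
python3 -c "
from h import *
c=load('w5');s=read_state();M=Ro.from_quat(s['eef_rot']).as_matrix()
e=onz(c,322.2,193.3,.063);print('plate ctr tool',M.T@(e-s['ee_pos'])+[0,.027,0])
e=onz(c,322.2,(277+.5)/3-.5+130,s['ee_pos'][2]-.0117);print('spring ctr tool',M.T@(e-s['ee_pos'])+[0,.014,0])"
```

```text
plate ctr tool [-0.00047151  0.00309814  0.03294035]
spring ctr tool [-0.00050566  0.00029034  0.01172155]
```

```bash
python3 -c "
from h import *
ims=[]
for n in ('w3','w4','w5'):
  a=load(n)['frame'][210:320,285:360,::-1]
  a=cv2.convertScaleAbs(a,alpha=1.6 if n=='w5' else 1.2,beta=0)
  ims.append(cv2.resize(a,None,fx=3.4,fy=5,interpolation=cv2.INTER_CUBIC))
cv2.imwrite('pics/z9.png',np.hstack(ims))"
```

```text
(no output)
```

View pics/z9.png

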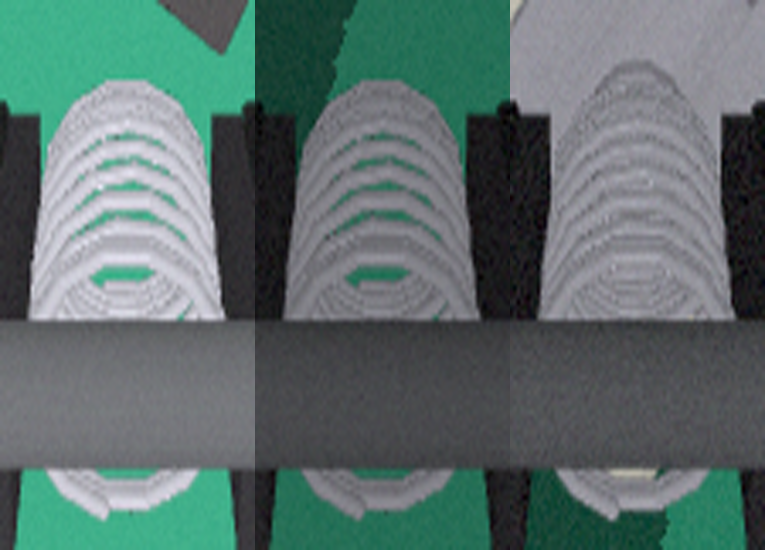

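```bash
python3 -c "
from h import *
c=load('w5');s=read_state();M=Ro.from_quat(s['eef_rot']).as_matrix()
for r,z in ((.0095,.068),):
  e=onz(c,(640-510)/3.4+285,222,z);print('stub ctr tool',M.T@(e-s['ee_pos'])+[0,r,0])
e=onz(c,322.2,225.7,s['ee_pos'][2]-.0117);print('spring ctr tool',M.T@(e-s['ee_pos'])+[0,.014,0])"
```

```text
stub ctr tool [0.00015598 0.00221919 0.02791425]
spring ctr tool [-0.00050425  0.00248272  0.01171804]
```

Spring, stub and plate agree to within about 0.6 mm. Lowering.

>>> arm_command(
  commands=[
    [[0,0,0,0.0003,0,0.006,0],[0,0,0,0,0,0.006,0],[0,0,0,0,0,0.004,0],[0,0,0,0,0,0.003,0],[0,0,0,0,0,0.0015,0],[0,0,0,0,0,0,0]],
  ],
)

```text
time: 7.02
ee_pos: [0.5542, 0.0819, 0.074]
eef_rot: [0.855, -0.519, -0.0, 0.0]
ft_force: [-2.0, -1.5, 1.9]
width: 0.0276
```

```bash
python3 -c "
from h import *
c=snap('wrist','w6');to((.5535,.0812,.0747),down(-62.5))
a=c['frame'][0:330,160:480,::-1];cv2.imwrite('pics/z10.png',cv2.resize(a,None,fx=1.8,fy=1.8,interpolation=cv2.INTER_CUBIC))"
```

```text
t7.08 pos [0.5542 0.0819 0.074 ] width 0.0278 F [-1.1 -2.1  0.6]
rotvec(tool) [ 0.0005 -0.0003 -0.0003] shift old frame [ 0.0003  0.0009 -0.0007] shift new frame [ 0.0003  0.0009 -0.0007] | dist 0.0011858293641134302
```

View pics/z10.png

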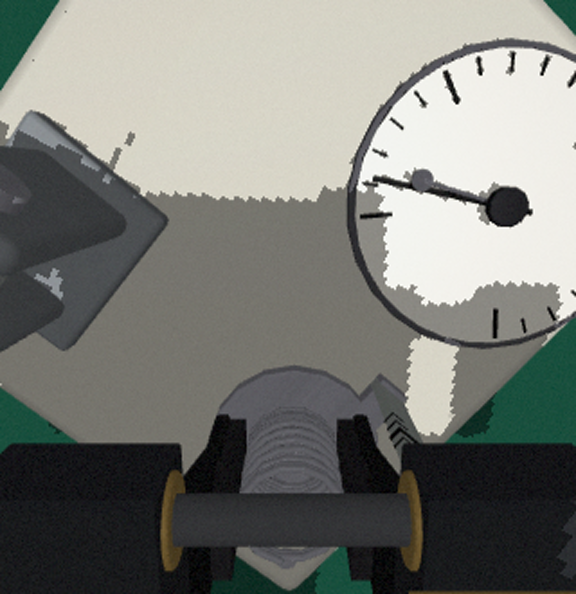

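Needle shows ~1.3 N at TCP z 74 mm, which means the spring is seated on the plate and not on top of the stub. Releasing.

>>> arm_command(
  commands=[
    [[0,0,0,0,0,0,55],[0,0,0,0,0,0,55],[0,0,0,0,0,0,55],[0,0,0,0,0,-0.01,55],[0,0,0,0,0,-0.03,55],[0,0,0,0,0,-0.05,55],[0,0,0,0.02,0.02,-0.05,55],[0,0,0,0.02,0.02,-0.03,55],[0,0,0,0.01,0.01,0,55],[0,0,0,0,0,0,55]],
  ],
)

```text
time: 8.32
ee_pos: [0.5328, 0.0138, 0.2439]
eef_rot: [0.854, -0.52, 0.0, 0.0]
ft_force: [0.1, 0.2, -0.6]
width: 0.0477
```

```bash
python3 -c "
from h import *
c=snap('wrist','w7');to((.5535,.0812,.2),down(-62.5))
a=c['frame'][0:240,120:440,::-1];cv2.imwrite('pics/z11.png',cv2.resize(a,None,fx=2.4,fy=2.4,interpolation=cv2.INTER_CUBIC))"
```

```text
t8.38 pos [0.5327 0.0149 0.2435] width 0.0479 F [ 0.1 -0.1  0.3]
rotvec(tool) [ 0.0007  0.0004 -0.0005] shift old frame [-0.0492 -0.0491  0.0434] shift new frame [-0.0492 -0.0491  0.0435] | dist 0.08196470273048877
```

View pics/z11.png

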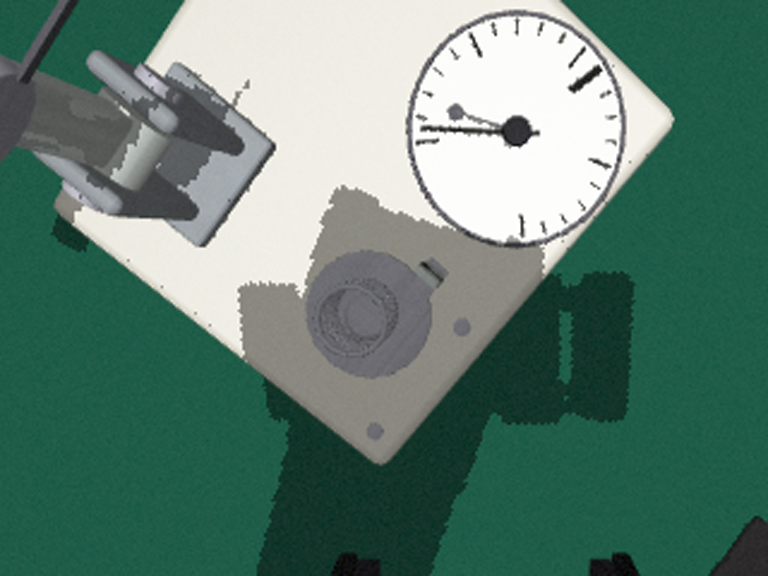

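Spring is standing with the stub visible inside it. The needle is near 0.5 N and the max hand about 1.5 N. Now to the lever grip.

```bash
python3 -c "
from m1 import *
q=[.5517,.0803,-.222]
print(T(q,(-.05,.128,.36)));to(T(q,(-.05,.128,.365)),down(-102.7))" | tail -3
```

```text
[0.53111021 0.21616781 0.36      ]
t8.38 pos [0.5327 0.0149 0.2435] width 0.0479 F [ 0.1 -0.1  0.3]
rotvec(tool) [8.000e-04 1.000e-04 7.012e-01] shift old frame [-0.1793 -0.0914 -0.1215] shift new frame [-0.196   0.0458 -0.1215] | dist 0.23513324012602305
```

>>> arm_command(
  commands=[
    [[0,0,0.1753,0,0,-0.03,55],[0,0,0.1753,0,0,-0.03,55],[0,0,0.1753,0,0,-0.03,55],[0,0,0.1753,0,0,-0.0315,55],[0,0,0,-0.039,0.0092,0,55],[0,0,0,-0.039,0.0092,0,55],[0,0,0,-0.039,0.0092,0,55],[0,0,0,-0.039,0.0092,0,55],[0,0,0,-0.04,0.009,0,55],[0,0,0,0,0,0,55],[0,0,0,0,0,0,55]],
  ],
)

```text
time: 9.75
ee_pos: [0.5313, 0.2162, 0.3646]
eef_rot: [-0.625, 0.781, 0.0, -0.001]
ft_force: [0.2, 0.0, -0.2]
width: 0.048
```

```bash
python3 -c "
from h import *
c=snap('wrist','w8');to((.5311,.2162,.365),down(-102.7));print(read_state()['joint_positions'],proj(c,(.5311,.2162,.296)))"
```

```text
t9.80 pos [0.5315 0.2155 0.3649] width 0.0474 F [-0.3 -0.6  0.4]
rotvec(tool) [ 0.0008 -0.0007 -0.0002] shift old frame [-0.0006  0.0006 -0.0001] shift new frame [-0.0006  0.0006 -0.0001] | dist 0.0008134457592236076
[ 0.11745176  0.25640913 -0.72569405  1.334502    0.16919997  1.61386019
 -2.37722516] [321.91893592 210.4821541 ]
```

View pics/w8.png

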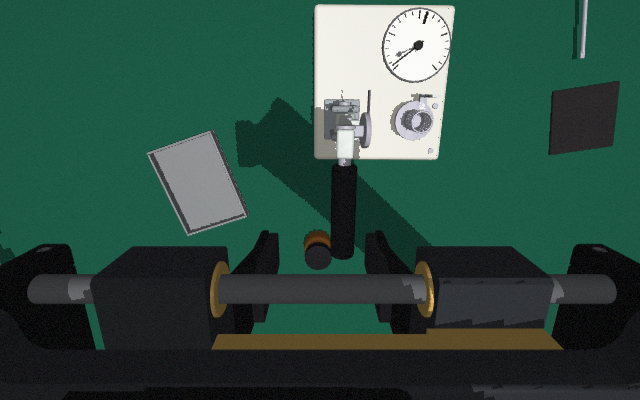

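The wrist view shows the sleeve along columns 331–357, rows 165–258, with its centre at (344,211). That is about 15 mm to tester −y of my prediction, and the side view agreed with this.

```bash
python3 -c "
from h import *
c=load('w8');s=read_state();M=Ro.from_quat(s['eef_rot']).as_matrix()
q=np.array([.5517,.0803,0]);a=-.222;Rt=np.array([[np.cos(a),-np.sin(a),0],[np.sin(a),np.cos(a),0],[0,0,1]])
for z in (.29,.296,.30):
  for p in ((344.2,165),(344,258)):
    e=onz(c,*p,z);print(z,p,e,'tool',M.T@(e-s['ee_pos']),'tester',Rt.T@(e-q))
e=onz(c,344,105,.123);print('cheek?',Rt.T@(e-q))
e=onz(c,416,120,.1);print('spring top?',Rt.T@(e-q))
e=onz(c,418.5,45.5,.042);print('dial?',Rt.T@(e-q))
b=[(314,158),(438,159)]
print([Rt.T@(onz(c,*p,.038)-q) for p in b])
a=c['frame'][0:265,280:480,::-1];cv2.imwrite('pics/z12.png',cv2.resize(a,None,fx=2.2,fy=2.2,interpolation=cv2.INTER_CUBIC))"
```

```text
0.29 (344.2, 165) [0.55948191 0.19335785 0.29      ] tool [ 0.01539945 -0.0322169   0.07487063] tester [-0.01730225  0.11199673  0.29      ]
0.29 (344, 258) [0.48633866 0.20831031 0.29      ] tool [0.01690591 0.04242384 0.07492895] tester [-0.09194275  0.11047749  0.29      ]
0.296 (344.2, 165) [0.56077157 0.19351859 0.296     ] tool [ 0.01496314 -0.03343498  0.06886939] tester [-0.01607964  0.11243748  0.296     ]
0.296 (344, 258) [0.48955191 0.20807782 0.296     ] tool [0.01642998 0.03924277 0.06892617] tester [-0.08875716  0.1109582   0.296     ]
0.3 (344.2, 165) [0.56163134 0.19362575 0.3       ] tool [ 0.01467227 -0.03424704  0.06486856] tester [-0.01526456  0.11273132  0.3       ]
0.3 (344, 258) [0.49169407 0.20792282 0.3       ] tool [0.0161127  0.03712206 0.06492432] tester [-0.08663344  0.11127867  0.3       ]
cheek? [0.02090325 0.10158928 0.123     ]
spring top? [0.00223453 0.00807576 0.1       ]
dial? [ 0.09714553 -0.00339905  0.042     ]
[array([-0.05798704,  0.13932691,  0.038     ]), array([-0.0592115 , -0.04814142,  0.038     ])]
```

View pics/z12.png

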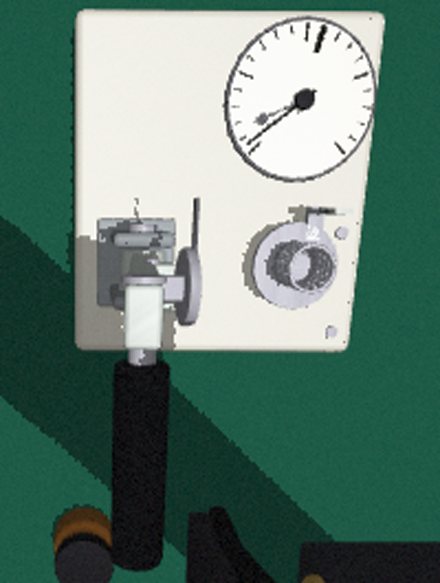

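>>> arm_command(
  commands=[
    [[0.145,0,0,0,0,0,55],[0.145,0,0,0,0,0,55],[0.145,0,0,0,0,0,55],[0,0,0,0,0,0,55]],
  ],
)

```text
time: 10.3
ee_pos: [0.5298, 0.2158, 0.3656]
eef_rot: [-0.61, 0.762, -0.17, 0.135]
ft_force: [1.3, 0.3, -0.1]
width: 0.0475
```

```bash
cat >> h.py <<'E'
q0=np.array([.5517,.0803,0]);_a=-.222;Rt=np.array([[np.cos(_a),-np.sin(_a),0],[np.sin(_a),np.cos(_a),0],[0,0,1]])
W=lambda x,y,z: q0+Rt@np.array([x,y,z])
TT=lambda p: Rt.T@(np.array(p)-q0)
def grasp():
    s=read_state();M=Ro.from_quat(s['eef_rot']).as_matrix();return s['ee_pos']-.011*M[:,2],M
def deltog(p):
    g,M=grasp();d=np.array(p)-g;print('grasp tester',np.round(TT(g),4),'delta tool',np.round(M.T@d,4),'dist',np.linalg.norm(d))
E
python3 -c "
from h import *
s=read_state();print(s['time'],s['joint_positions']);g,M=grasp();print('tool z in tester',Rt.T@M[:,2],'tool x',Rt.T@M[:,0])
c=snap('wrist','w9')
deltog(W(-.05,.112,.298));
deltog(W(-.05,.112,.338))"
```

```text
10.3 [ 0.12696359 -0.04408737 -0.75561468  1.66419167  0.31423695  1.23045977
 -2.48719902]
tool z in tester [ 0.42322341 -0.00134026 -0.90602437] tool x [ 0.00148309 -0.99999654  0.00217205]
grasp tester [-0.0546  0.1269  0.3759] delta tool [0.0148 0.0287 0.0726] dist 0.07942741027311175
grasp tester [-0.0546  0.1269  0.3759] delta tool [0.0148 0.0118 0.0363] dist 0.040959449650034216
```

View pics/w9.png

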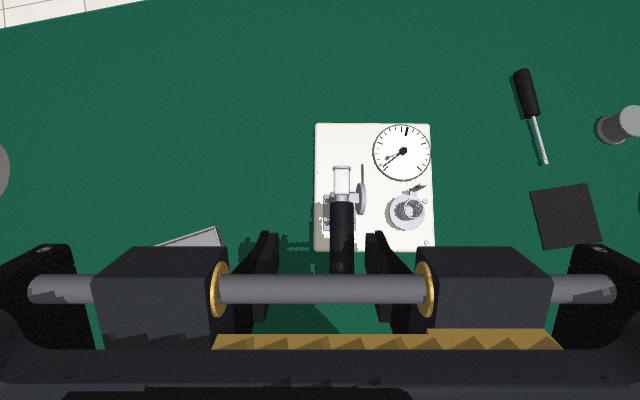

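```bash
python3 -c "
from h import *
c=load('w9')
for p in [(-.015,.112,.298),(-.05,.112,.298),(-.085,.112,.298),(0,.112,.298)]: print(proj(c,W(*p)))
print(TT(tri(load('w8'),(344,165.5),c,(342.5,201))[0]))"
```

```text
[342.09034819 201.28186928]
[342.43970228 248.23759443]
[342.80395809 297.19621936]
[341.94496211 181.74092607]
[-0.01526454  0.11246469  0.30171261]
```

>>> arm_command(
  commands=[
    [[0,0,0,0.0148,0.006,0,55],[0,0,0,0,0.0107,0.03,55],[0,0,0,0,0.012,0.03,55],[0,0,0,0,0,0.012,55],[0,0,0,0,0,0,55]],
  ],
)

```text
time: 10.98
ee_pos: [0.5332, 0.1998, 0.288]
eef_rot: [-0.609, 0.763, -0.168, 0.134]
ft_force: [-0.2, 0.3, 0.6]
width: 0.0478
```

```bash
python3 -c "
from h import *
c=snap('wrist','w10')
deltog(W(-.05,.112,.299));print(read_state()['joint_positions'])"
```

```text
grasp tester [-0.0491  0.1131  0.2989] delta tool [ 0.0011  0.0008 -0.0005] dist 0.0014142530310144513
[ 0.14237213 -0.02783595 -0.75014128  1.80990899  0.33933499  1.07488736
 -2.52468841]
```

View pics/w10.png

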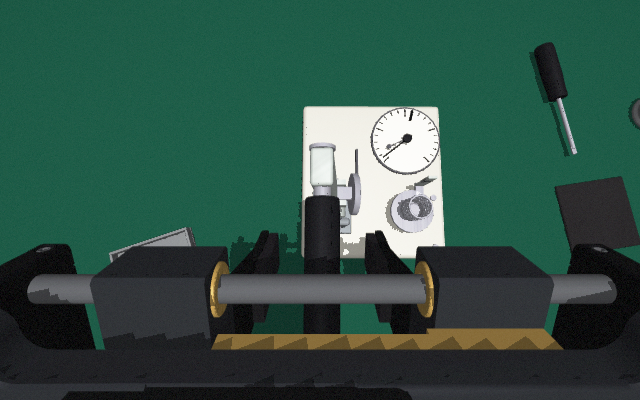

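>>> arm_command(
  commands=[
    [[0,0,0,0,0,0,0],[0,0,0,0,0,0,0],[0,0,0,0,0,0,0],[0,0,0,0,0,0,0]],
  ],
  newtons=35,
)

```text
time: 11.52
ee_pos: [0.5324, 0.2006, 0.2884]
eef_rot: [-0.61, 0.762, -0.169, 0.135]
ft_force: [-0.7, -0.8, 1.7]
width: 0.0168
```

```bash
python3 -c "
from h import *
s=read_state();print(s['width'],s['ft_force'],s['ee_pos'],s['time']);deltog(W(-.05,.112,.299))"
```

```text
0.016808862610329604 [-0.69117047 -0.84453957  1.73444824] [0.5323655  0.20057224 0.28837438] 11.525
grasp tester [-0.05    0.1131  0.2983] delta tool [ 0.0011 -0.0003 -0.0006] dist 0.0012465435194447252
```

```bash
cat > arc.py <<'E'
import sys,numpy as np
a0,a1,n=float(sys.argv[1]),float(sys.argv[2]),int(sys.argv[3]);L=.1905
a=np.linspace(a0,a1,n+1);y=.1-L*np.sin(a);z=.108+L*np.cos(a)
print([[0,0,0]+[round(float(v),4) for v in (-dy,-.423*dz,-.906*dz)]+[0] for dy,dz in zip(np.diff(y),np.diff(z))])
E
python3 arc.py -.069 .9 13
```

```text
[[0, 0, 0, 0.0142, -0.0002, -0.0004, 0], [0, 0, 0, 0.0142, 0.0003, 0.0006, 0], [0, 0, 0, 0.0141, 0.0007, 0.0015, 0], [0, 0, 0, 0.0139, 0.0011, 0.0025, 0], [0, 0, 0, 0.0137, 0.0016, 0.0034, 0], [0, 0, 0, 0.0134, 0.002, 0.0043, 0], [0, 0, 0, 0.013, 0.0024, 0.0052, 0], [0, 0, 0, 0.0125, 0.0028, 0.0061, 0], [0, 0, 0, 0.012, 0.0032, 0.0069, 0], [0, 0, 0, 0.0114, 0.0036, 0.0077, 0], [0, 0, 0, 0.0107, 0.0039, 0.0084, 0], [0, 0, 0, 0.01, 0.0043, 0.0091, 0], [0, 0, 0, 0.0092, 0.0046, 0.0098, 0]]
```

Small first part to verify the arc.

>>> arm_command(
  commands=[
    [[0,0,0,0.0142,-0.0002,-0.0004,0],[0,0,0,0.0142,0.0003,0.0006,0],[0,0,0,0.0141,0.0007,0.0015,0],[0,0,0,0.0139,0.0011,0.0025,0]],
  ],
)

```text
time: 12.02
ee_pos: [0.5198, 0.1459, 0.2839]
eef_rot: [-0.61, 0.762, -0.168, 0.135]
ft_force: [-2.2, 2.6, -0.1]
width: 0.0169
```

```bash
python3 -c "
from h import *
s=read_state();print(s['width'],Rt.T@s['ft_force'],s['time'],s['joint_positions']);g,M=grasp();t=TT(g);print(t,np.hypot(t[1]-.1,t[2]-.108),np.arctan2(.1-t[1],t[2]-.108))"
```

```text
0.016898399077064044 [-2.76156255  2.0385099  -0.1364234 ] 12.025 [ 0.19587829 -0.13256224 -0.67059507  1.90037197  0.22870606  1.01914222
 -2.3639983 ]
[-0.05023095  0.05693142  0.29389539] 0.19081928131101447 0.22766512313786044
```

>>> arm_command(
  commands=[
    [[0,0,0,0.0137,0.0016,0.0034,0],[0,0,0,0.0134,0.002,0.0043,0],[0,0,0,0.013,0.0024,0.0052,0],[0,0,0,0.0125,0.0028,0.0061,0],[0,0,0,0.012,0.0032,0.0069,0],[0,0,0,0.0114,0.0036,0.0077,0],[0,0,0,0.0107,0.0039,0.0084,0],[0,0,0,0.01,0.0043,0.0091,0],[0,0,0,0.0092,0.0046,0.0098,0]],
  ],
)

```text
time: 13.15
ee_pos: [0.4957, 0.0414, 0.2152]
eef_rot: [-0.61, 0.763, -0.168, 0.134]
ft_force: [-3.1, 2.3, 0.7]
width: 0.0166
```

```bash
cat > st.py <<'E'
from h import *
s=read_state();print(round(s['width'],4),np.round(Rt.T@s['ft_force'],2),s['time'],np.round(s['joint_positions'],3));g,M=grasp();t=TT(g);print(t,'r',np.hypot(t[1]-.1,t[2]-.108),'a',np.arctan2(.1-t[1],t[2]-.108),'elev(by z)',(t[2]-.108)/.19)
E
python3 st.py; python3 arc.py .9 1.33 6
```

```text
0.0166 [-3.54  1.6   0.66] 13.15 [ 0.251 -0.22  -0.506  2.123  0.125  0.83  -2.124]
[-0.05069355 -0.05027476  0.22522162] r 0.1905870170396227 a 0.9083397932235322 elev(by z) 0.6169558958974192
[[0, 0, 0, 0.0081, 0.0046, 0.01, 0], [0, 0, 0, 0.0073, 0.0049, 0.0105, 0], [0, 0, 0, 0.0064, 0.0051, 0.0109, 0], [0, 0, 0, 0.0056, 0.0053, 0.0113, 0], [0, 0, 0, 0.0047, 0.0054, 0.0116, 0], [0, 0, 0, 0.0037, 0.0056, 0.0119, 0]]
```

>>> arm_command(
  commands=[
    [[0,0,0,0.0081,0.0046,0.01,0],[0,0,0,0.0073,0.0049,0.0105,0],[0,0,0,0.0064,0.0051,0.0109,0],[0,0,0,0.0056,0.0053,0.0113,0],[0,0,0,0.0047,0.0054,0.0116,0],[0,0,0,0.0037,0.0056,0.0119,0],[0,0,0,0,0,0,0]],
  ],
)

```text
time: 14.02
ee_pos: [0.4878, 0.0074, 0.1418]
eef_rot: [-0.61, 0.763, -0.168, 0.134]
ft_force: [-2.3, 3.3, -2.7]
width: 0.0168
```

```bash
python3 st.py; python3 -c "
from h import *
snap('wrist','w11');snap('scene','s11')
c=load('s11');a=c['frame'][185:270,320:430,::-1];cv2.imwrite('pics/z13.png',cv2.resize(a,None,fx=7,fy=7,interpolation=cv2.INTER_CUBIC))
for p in [(.028,0,.097),(.0315,-.005,.097)]: print(proj(c,W(*p)),proj(load('w11'),W(*p)))"
```

```text
0.0168 [-2.93  2.72 -2.7 ] 14.025 [ 0.282 -0.16  -0.481  2.248  0.17   0.648 -2.117]
[-0.05093194 -0.08521902  0.15182943] r 0.19033418777024042 a 1.3384348255610052 elev(by z) 0.23068122900579888
[361.28541832 215.63592258] [200.43392692 142.83970528]
[361.0075315  216.93722752] [207.8205094  138.02407428]
```

View pics/w11.png

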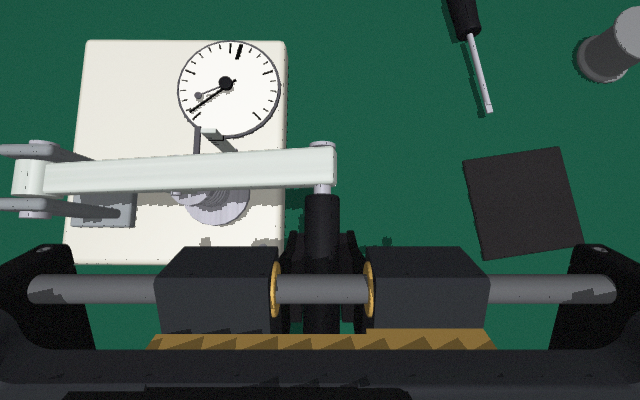

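View pics/z13.png

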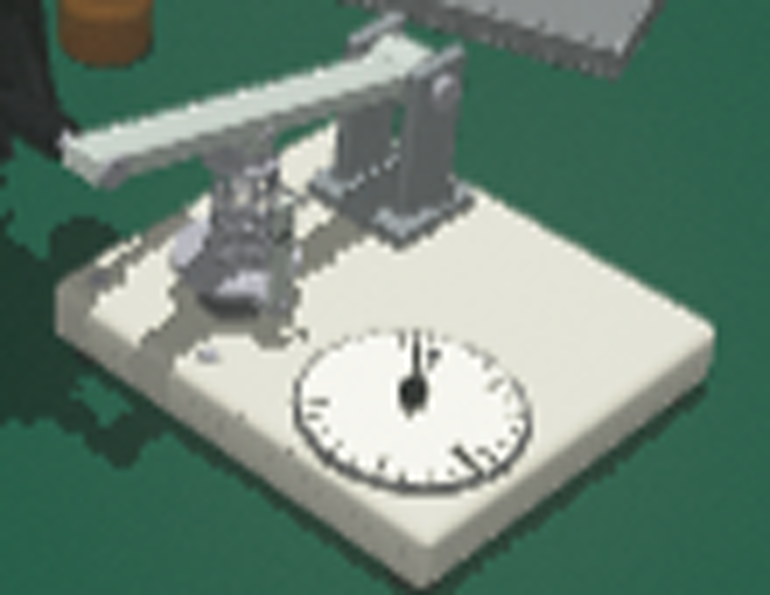

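```bash
python3 arc.py 1.335 1.435 4
```

```text
[[0, 0, 0, 0.0011, 0.002, 0.0042, 0], [0, 0, 0, 0.0009, 0.002, 0.0042, 0], [0, 0, 0, 0.0008, 0.002, 0.0043, 0], [0, 0, 0, 0.0007, 0.002, 0.0043, 0]]
```

>>> arm_command(
  commands=[
    [[0,0,0,0.0011,0.002,0.0042,0],[0,0,0,0.0009,0.002,0.0042,0],[0,0,0,0.0008,0.002,0.0043,0],[0,0,0,0.0007,0.002,0.0043,0],[0,0,0,0,0,0,0]],
  ],
)

```text
time: 14.75
ee_pos: [0.4872, 0.0042, 0.1241]
eef_rot: [-0.61, 0.762, -0.168, 0.134]
ft_force: [-4.9, 4.5, -1.9]
width: 0.0169
```

```bash
cat > look.py <<'E'
import sys
from h import *
n=sys.argv[1]
c=snap('wrist','w'+n)
a=cv2.resize(c['frame'][20:170,130:300,::-1],None,fx=4,fy=4,interpolation=cv2.INTER_CUBIC);cv2.imwrite('pics/zw'+n+'.png',a)
E
python3 st.py; python3 look.py 12
```

```text
0.0169 [-5.74  3.35 -1.87] 14.75 [ 0.289 -0.134 -0.488  2.27   0.201  0.603 -2.144]
[-0.05081522 -0.08844322  0.13412122] r 0.19024501568333557 a 1.433058171771806 elev(by z) 0.13748010452592693
```

View pics/zw12.png

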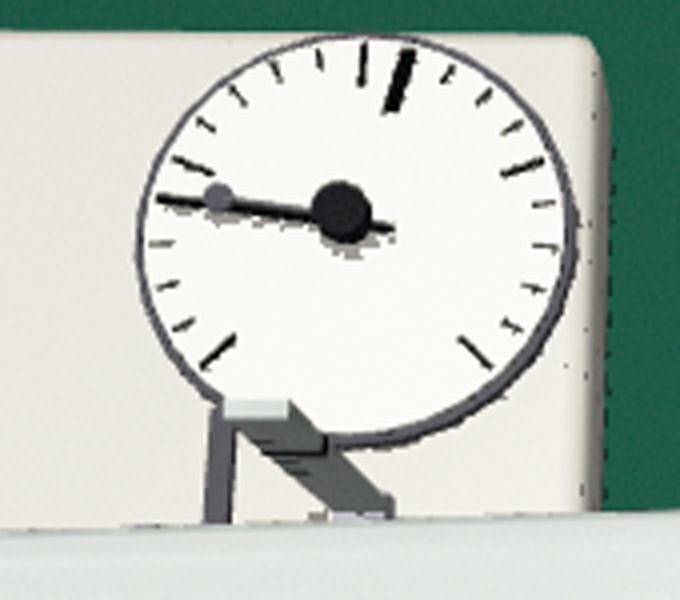

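The needle covers the 4 N tick, so the force is about 4.1 N. Spring contact is confirmed. Next step down.

```bash
python3 arc.py 1.433 1.476 2
```

```text
[[0, 0, 0, 0.0005, 0.0017, 0.0037, 0], [0, 0, 0, 0.0004, 0.0017, 0.0037, 0]]
```

>>> arm_command(
  commands=[
    [[0,0,0,0.0005,0.0017,0.0037,0],[0,0,0,0.0005,0.0017,0.0037,0],[0,0,0,0,0,0,0],[0,0,0,0,0,0,0]],
  ],
)

```text
time: 15.3
ee_pos: [0.487, 0.0033, 0.1162]
eef_rot: [-0.61, 0.762, -0.168, 0.134]
ft_force: [-7.1, 4.8, -0.0]
width: 0.017
```

```bash
python3 st.py; python3 look.py 13
```

```text
0.017 [-8.01  3.08 -0.01] 15.3 [ 0.292 -0.121 -0.492  2.278  0.218  0.584 -2.16 ]
[-0.05077254 -0.08937527  0.12615892] r 0.19024389377827713 a 1.4752000399133103 elev(by z) 0.0955732753907579
```

View pics/zw13.png

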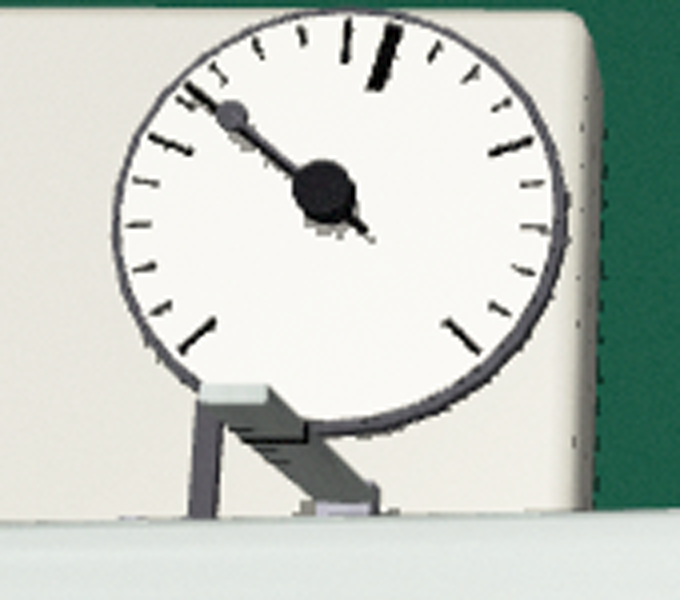

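```bash
python3 -c "
from h import *
c=load('w13')
P=lambda p:np.round((proj(c,W(*p))-[130,20]+.5)*4-.5)
zl=.097-.0007*6.15
for x in(.0315,.0345): print('mark edge',x,P((x,-.005,zl)),P((x,-.015,zl)),'striptop',P((x,-.005,zl+.016)),P((x,-.015,zl+.016)))
for x in(.017,.025,.03,.035,.04):print('pointer y0',x,P((x,0,.0956)),P((x,0,.0936)))
"; python3 arc.py 1.4755 1.505 2
```

```text
mark edge 0.0315 [240. 432.] [302. 432.] striptop [195. 394.] [263. 394.]
mark edge 0.0345 [241. 414.] [303. 414.] striptop [197. 375.] [265. 375.]
pointer y0 0.017 [194. 515.] [200. 519.]
pointer y0 0.025 [198. 466.] [203. 470.]
pointer y0 0.03 [200. 435.] [205. 439.]
pointer y0 0.035 [202. 404.] [207. 409.]
pointer y0 0.04 [204. 374.] [209. 379.]
[[0, 0, 0, 0.0002, 0.0012, 0.0025, 0], [0, 0, 0, 0.0002, 0.0012, 0.0025, 0]]
```

>>> arm_command(
  commands=[
    [[0,0,0,0.0002,0.0012,0.0025,0],[0,0,0,0.0002,0.0012,0.0025,0],[0,0,0,0,0,0,0],[0,0,0,0,0,0,0]],
  ],
)

```text
time: 15.85
ee_pos: [0.4869, 0.0029, 0.1108]
eef_rot: [-0.61, 0.762, -0.168, 0.134]
ft_force: [-6.6, 6.1, 1.0]
width: 0.0169
```

```bash
python3 st.py; python3 look.py 14; python3 -c "
from h import *
c=snap('scene','s14');a=c['frame'][195:245,325:385,::-1];cv2.imwrite('pics/z14.png',cv2.resize(a,None,fx=12,fy=12,interpolation=cv2.INTER_CUBIC))
P=lambda p:np.round((proj(c,W(*p))-[325,195]+.5)*12-.5)
print(P((.0345,-.005,.0922)),P((.0345,-.015,.0922)),P((.03,0,.0922)))"
```

```text
0.0169 [-7.8   4.47  1.  ] 15.85 [ 0.294 -0.111 -0.496  2.284  0.232  0.57  -2.173]
[-0.05076377 -0.08980372  0.12073575] r 0.1902305234634539 a 1.50379719903337 elev(by z) 0.06703024179397842
[446. 291.] [417. 309.] [446. 273.]
```

View pics/zw14.png

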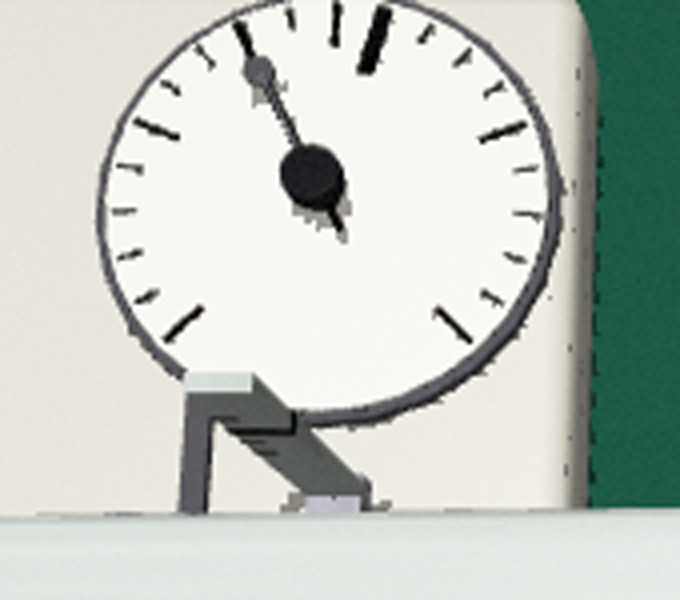

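View pics/z14.png

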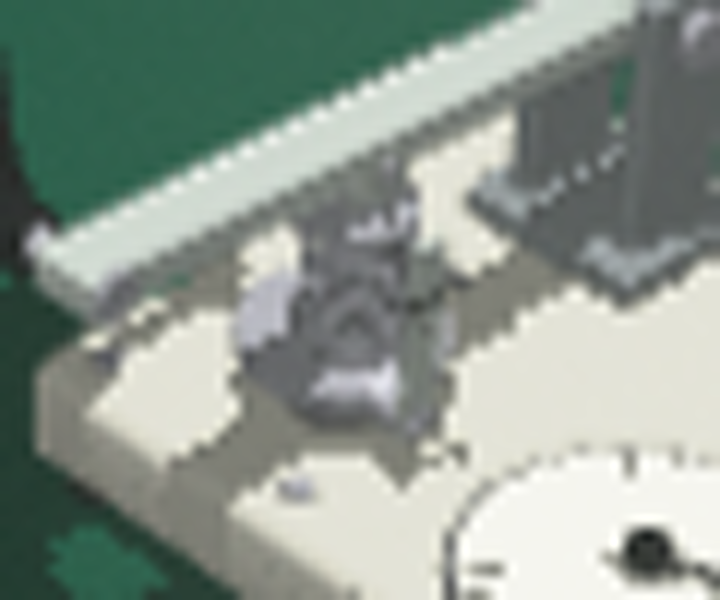

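```bash
cat > nd.py <<'E'
from h import *
def ang(n,pts,z=.042,off=(130,20)):
    c=load(n)
    for p in pts:
        u=(p[0]+.5)/4-.5+off[0];v=(p[1]+.5)/4-.5+off[1]
        t=TT(onz(c,u,v,z));th=np.degrees(np.arctan2(t[1],t[0]-.098));print(n,p,np.round(t,4),'ang',round(th,1))
E
python3 -c "
from nd import *
ang('w14',[(184,324),(130,256),(124,211),(130,167),(157,130),(172,89),(205,56),(243,32),(291,18),(337,22),(375,40),(503,131),(453,325),(312,177)])
ang('w13',[(187,86),(323,191),(180,146),(200,335),(348,40)])
ang('w12',[(160,199),(341,211)])
"
```

```text
w14 (184, 324) [0.0702 0.0262 0.042 ] ang 136.7
w14 (130, 256) [0.0845 0.0379 0.042 ] ang 109.6
w14 (124, 211) [0.0941 0.0398 0.042 ] ang 95.7
w14 (130, 167) [0.1035 0.0392 0.042 ] ang 82.0
w14 (157, 130) [0.1116 0.0343 0.042 ] ang 68.4
w14 (172, 89) [0.1206 0.0319 0.042 ] ang 54.7
w14 (205, 56) [0.1279 0.0256 0.042 ] ang 40.6
w14 (243, 32) [0.1332 0.0182 0.042 ] ang 27.3
w14 (291, 18) [0.1364 0.0085 0.042 ] ang 12.5
w14 (337, 22) [ 0.1355 -0.001   0.042 ] ang -1.5
w14 (375, 40) [ 0.1315 -0.009   0.042 ] ang -15.0
w14 (503, 131) [ 0.1115 -0.0358  0.042 ] ang -69.3
w14 (453, 325) [ 0.0701 -0.0271  0.042 ] ang -135.9
w14 (312, 177) [0.1014 0.0024 0.042 ] ang 35.2
w13 (187, 86) [0.1248 0.0319 0.042 ] ang 50.0
w13 (323, 191) [0.1015 0.0025 0.042 ] ang 35.6
w13 (180, 146) [0.1114 0.0325 0.042 ] ang 67.7
w13 (200, 335) [0.0703 0.0258 0.042 ] ang 137.0
w13 (348, 40) [ 0.1353 -0.0011  0.042 ] ang -1.7
w12 (160, 199) [0.1041 0.0408 0.042 ] ang 81.5
w12 (341, 211) [0.1014 0.0023 0.042 ] ang 33.6
```

```bash
python3 -c "
from h import *
c=load('w14')
P=lambda p:np.round((proj(c,W(*p))-[130,20]+.5)*4-.5,1)
for z in (.090,.0914,.0927,.094): print(z,'mark',P((.0315,-.005,z)),P((.0315,-.015,z)),'pointer',P((.03,0,z)),P((.022,0,z)))
a=cv2.resize(c['frame'][105:155,165:235,::-1],None,fx=11,fy=11,interpolation=cv2.INTER_CUBIC);cv2.imwrite('pics/z15.png',a)
"; python3 arc.py 1.5038 1.520 2
```

```text
0.09 mark [229.8 426.3] [293.6 426.4] pointer [197.4 435.4] [194.1 484.8]
0.0914 mark [226.1 423.1] [290.3 423.2] pointer [193.4 432.3] [190.1 482. ]
0.0927 mark [222.6 420.1] [287.2 420.2] pointer [189.7 429.4] [186.4 479.4]
0.094 mark [219.1 417.1] [284.1 417.2] pointer [185.9 426.4] [182.6 476.7]
[[0, 0, 0, 0.0001, 0.0007, 0.0014, 0], [0, 0, 0, 0.0001, 0.0007, 0.0014, 0]]
```

View pics/z15.png

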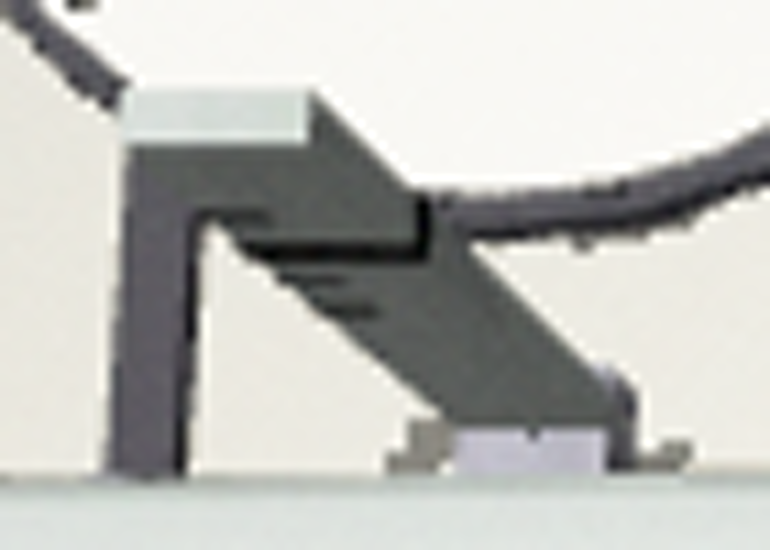

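>>> arm_command(
  commands=[
    [[0,0,0,0.0001,0.0007,0.0014,0],[0,0,0,0.0001,0.0006,0.0013,0],[0,0,0,0,0,0,0],[0,0,0,0,0,0,0]],
  ],
)

```text
time: 16.45
ee_pos: [0.4869, 0.0027, 0.1079]
eef_rot: [-0.61, 0.762, -0.168, 0.134]
ft_force: [-8.4, 5.1, 2.3]
width: 0.0174
```

```bash
python3 st.py; python3 look.py 15; python3 -c "
from h import *
c=load('w15')
a=cv2.resize(c['frame'][105:155,165:235,::-1],None,fx=11,fy=11,interpolation=cv2.INTER_CUBIC);cv2.imwrite('pics/z16.png',a)"
```

```text
0.0174 [-9.32  3.1   2.27] 16.45 [ 0.295 -0.106 -0.498  2.287  0.239  0.563 -2.18 ]
[-0.05075871 -0.08993609  0.11784355] r 0.19019099084549046 a 1.519017083446579 elev(by z) 0.05180813499671071
```

View pics/zw15.png

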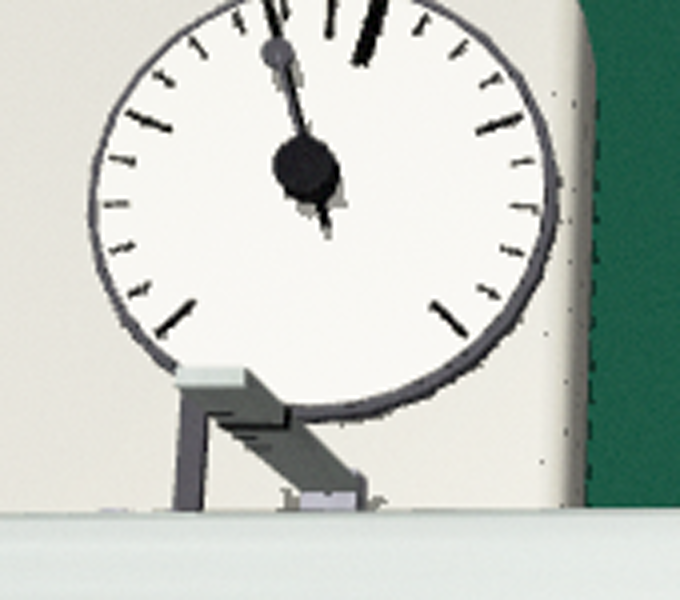

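View pics/z16.png

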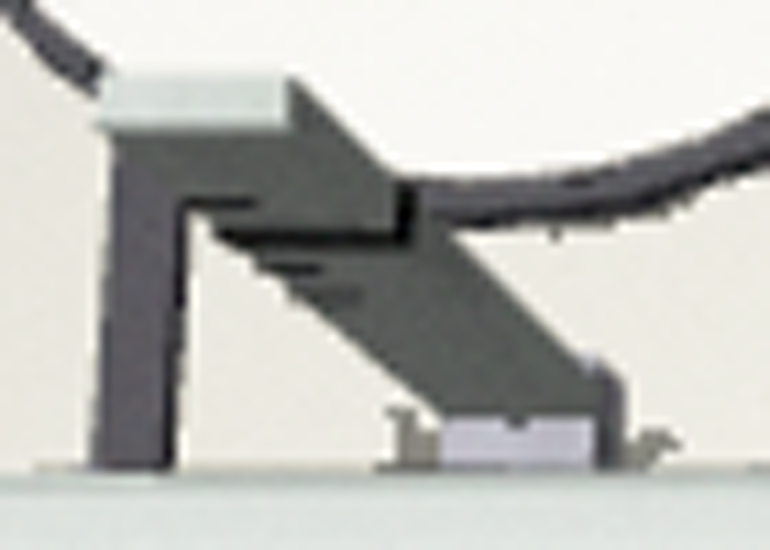

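```bash
python3 -c "
from h import *
c=load('w15')
a=cv2.resize(c['frame'][0:90,150:280,::-1],None,fx=6,fy=6,interpolation=cv2.INTER_CUBIC);cv2.imwrite('pics/z17.png',a)"
```

```text
(no output)
```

View pics/z17.png

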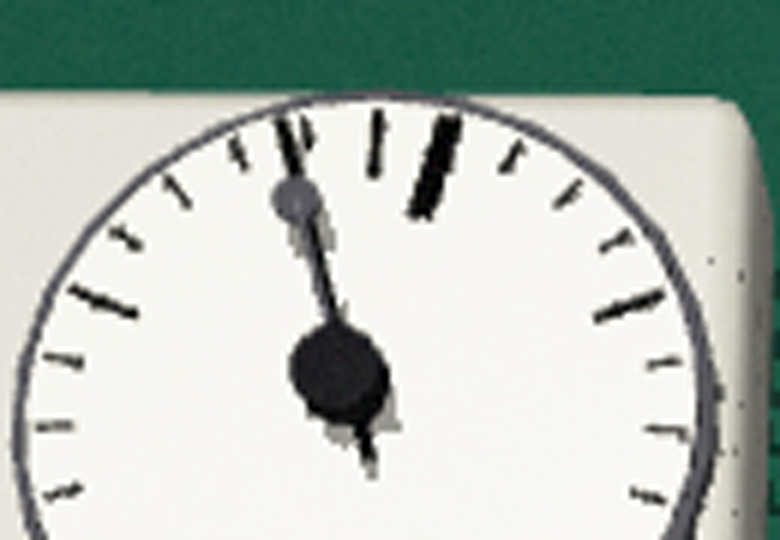

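```bash
python3 -c "
from h import *
c=load('w15')
for z in (.042,.046,.05):
  e=[TT(onz(c,(p[0]+.5)/6-.5+150,(p[1]+.5)/6-.5,z)) for p in [(283,122),(372,470)]];v=e[0]-e[1];th=np.degrees(np.arctan2(v[1],v[0]));print(z,e,th,(135-th)/13.5)
for n,a,b in (('w14',(240,28),(342,234)),('w13',(187,86),(372,238)),('w12',(160,199),(392,229))):
  c=load(n);e=[TT(onz(c,(p[0]+.5)/4-.5+130,(p[1]+.5)/4-.5+20,.046)) for p in (a,b)];v=e[0]-e[1];th=np.degrees(np.arctan2(v[1],v[0]));print(n,th,(135-th)/13.5)
"
```

```text
0.042 [array([0.1380902 , 0.01196164, 0.042     ]), array([ 0.08791097, -0.00254006,  0.042     ])] 16.119200183662613 8.805985171580547
0.046 [array([0.13511506, 0.01026349, 0.046     ]), array([ 0.08577642, -0.00399529,  0.046     ])] 16.119200183662606 8.805985171580549
0.05 [array([0.13213991, 0.00856534, 0.05      ]), array([ 0.08364187, -0.00545051,  0.05      ])] 16.119200183662596 8.805985171580549
w14 27.138508275765226 7.989740127721095
w13 49.96096748635641 6.299187593603229
w12 82.29769841705614 3.903874191329175
```

```bash
python3 -c "
from h import *
ims=[]
for n,(u,v) in (('w7',(270,130)),('w8',(415,118)),('w9',(407,210)),('w10',(415,210))):
  c=load(n);a=c['frame'][v-30:v+30,u-30:u+30,::-1];ims.append(cv2.resize(a,None,fx=6.5,fy=5,interpolation=cv2.INTER_CUBIC))
cv2.imwrite('pics/z18.png',np.vstack([np.hstack(ims[:2]),np.hstack(ims[2:])]))"
```

```text
(no output)
```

View pics/z18.png

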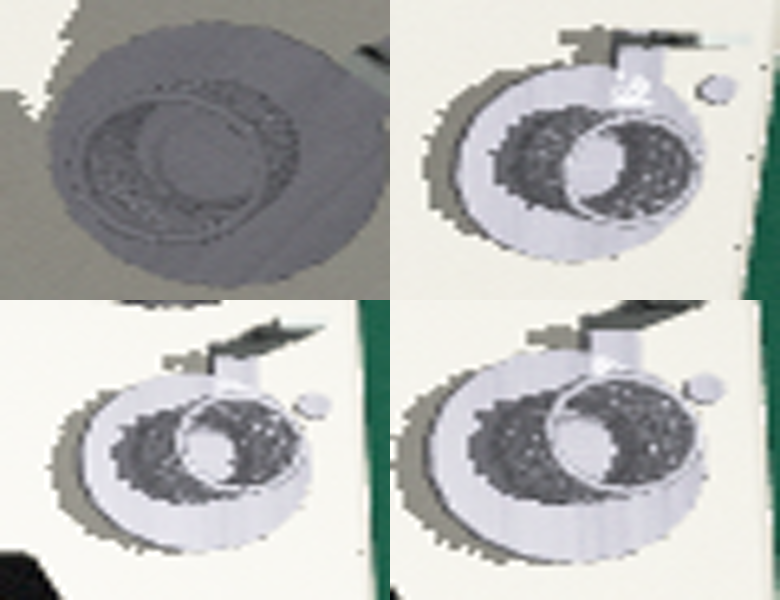

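```bash
python3 -c "
from h import *
D={'w7':((270,130),(220,154),(173,169)),'w8':((415,118),(191,163),(241,169)),'w9':((407,210),(196,162),(240,142)),'w10':((415,210),(176,156),(233,133))}
for n,(o,p,r) in D.items():
  c=load(n);px=lambda q:((q[0]+.5)/6.5-.5+o[0]-30,(q[1]+.5)/5-.5+o[1]-30)
  b=onz(c,*px(p),.063);oo,d=ray(c,*px(r));s=np.dot((b-oo)[:2],d[:2])/np.dot(d[:2],d[:2]);q=oo+s*d
  print(n,TT(b),TT(q),'h',q[2]-.063)"
```

```text
w7 [ 2.42734107e-04 -3.87605299e-05  6.30000000e-02] [0.00067632 0.00127829 0.10338693] h 0.04038693244573205
w8 [-0.00042522  0.00019529  0.063     ] [3.51825535e-04 2.12401442e-05 9.77008614e-02] h 0.03470086143524753
w9 [-0.00143304  0.00021346  0.063     ] [0.0005966  0.00094285 0.10095391] h 0.0379539063084357
w10 [-0.00138148  0.00062152  0.063     ] [0.00037622 0.00121703 0.10087286] h 0.037872858409816246
```

Image-based free height (~38 mm) disagrees with the kinematic inference (~43 mm). I'll cross-check pointer against line in the scene view before going on.

```bash
python3 -c "
from h import *
c=snap('scene','s16');d=snap('side','d16')
a=c['frame'][205:240,342:376,::-1];cv2.imwrite('pics/z19.png',np.hstack([cv2.resize(a,None,fx=11,fy=16,interpolation=cv2.INTER_NEAREST),cv2.resize(a,None,fx=11,fy=16,interpolation=cv2.INTER_CUBIC)]))
P=lambda p:np.round((proj(c,W(*p))-[342,205]+.5)*[11,16]-.5)
L=.0908
for dz in (-.034,-.01,0,.016): print(dz,P((.0345,-.005,L+dz)),P((.0345,-.015,L+dz)),P((.0315,-.005,L+dz)))
print('pointer',[P((x,0,L)) for x in (.017,.03,.038)], 'plate',P((0.027,0,L-.034)),P((-.027,0,L-.034)),P((0,.027,L-.034)),P((0,-.027,L-.034)))"
```

```text
-0.034 [212. 384.] [186. 409.] [204. 376.]
-0.01 [218. 279.] [192. 303.] [210. 271.]
0 [221. 234.] [195. 258.] [212. 226.]
0.016 [226. 162.] [199. 185.] [217. 154.]
pointer [array([184., 177.]), array([221., 211.]), array([245., 232.])] plate [204. 353.] [ 55. 215.] [197. 221.] [ 57. 346.]
```

View pics/z19.png

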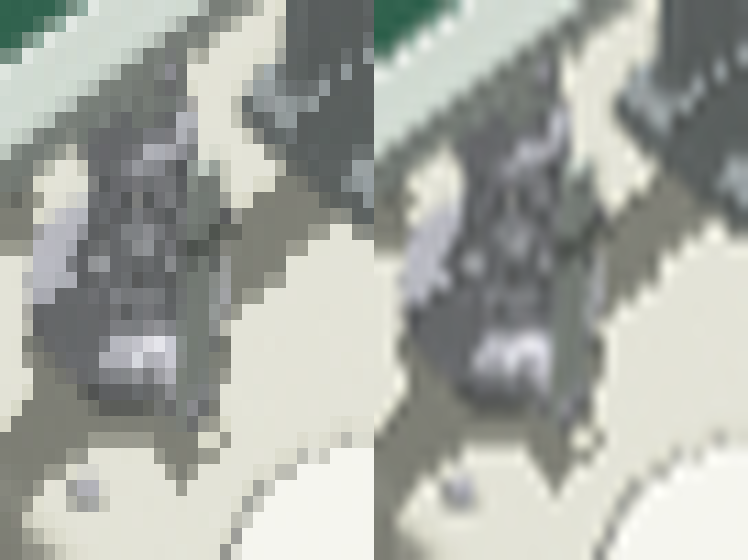

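```bash
python3 -c "
from h import *
def run(n,L):
  c=load(n)
  P=lambda p:np.round((proj(c,W(*p))-[165,105]+.5)*11-.5)
  print(n,'top corners',P((.0345,-.005,L+.016)),P((.0345,-.015,L+.016)),P((.0315,-.015,L+.016)),P((.0315,-.005,L+.016)))
  print('line',P((.0315,-.005,L)),P((.0315,-.015,L)))
  for z in (L-.003,L,L+.003): print(z,[P((x,0,z)) for x in (.019,.025)])
run('w15',.0908);run('w14',.0914)"
```

```text
w15 top corners [91. 49.] [285.  49.] [281. 104.] [ 87. 104.]
line [218. 216.] [397. 216.]
0.0878 [array([138., 447.]), array([145., 345.])]
0.0908 [array([114., 431.]), array([121., 327.])]
0.09380000000000001 [array([ 90., 415.]), array([ 97., 309.])]
w14 top corners [114.  66.] [305.  66.] [302. 121.] [110. 121.]
line [238. 229.] [414. 230.]
0.08839999999999999 [array([159., 458.]), array([165., 357.])]
0.0914 [array([135., 443.]), array([142., 340.])]
0.0944 [array([111., 427.]), array([118., 322.])]
```

```bash
python3 -c "
import numpy as np
from scipy.optimize import least_squares
P=np.array([(113.1,298.3),(56.93,293.9),(-50.27,225.22),(-85.22,151.83),(-88.44,134.12),(-89.38,126.16),(-89.80,120.74),(-89.94,117.84)])
f=lambda q:np.hypot(P[:,0]-100-q[0],P[:,1]-108-q[1])-190
o=least_squares(f,[0,0]);print(o.x,o.fun)
f=lambda q:np.hypot(P[:,0]-100-q[0],P[:,1]-108-q[1])-q[2]
o=least_squares(f,[0,0,190]);print(o.x,o.fun)"; python3 st.py
```

```text
[-0.15991192  0.77853225] [-0.01523219  0.02955949 -0.02196455  0.00175019 -0.0221551   0.01672861
  0.01694587 -0.00370522]
[-1.44266372e-01  7.62674092e-01  1.90018025e+02] [-0.0185292   0.03051604 -0.01790775  0.00255715 -0.02255879  0.01573445
  0.01553397 -0.00534582]
0.017 [-8.7   4.1   3.02] 16.6 [ 0.295 -0.106 -0.498  2.287  0.239  0.563 -2.18 ]
[-0.05075259 -0.08994173  0.11785604] r 0.19019727021614635 a 1.5189530286372905 elev(by z) 0.05187388077135046
```

Circle fit residuals are 0.02 mm with r = 190.02 mm and a z bias of 0.77 mm. Corrected, the foot is at 90.78 mm and the line at 90.83 mm, so they're level. Holding.

>>> arm_command(
  commands=[
    [[0,0,0,0,0,0,0],[0,0,0,0,0,0,0],[0,0,0,0,0,0,0],[0,0,0,0,0,0,0],[0,0,0,0,0,0,0],[0,0,0,0,0,0,0],[0,0,0,0,0,0,0],[0,0,0,0,0,0,0],[0,0,0,0,0,0,0],[0,0,0,0,0,0,0],[0,0,0,0,0,0,0],[0,0,0,0,0,0,0]],
  ],
)

```text
time: 18.1
ee_pos: [0.4869, 0.0027, 0.1079]
eef_rot: [-0.61, 0.762, -0.168, 0.134]
ft_force: [-8.7, 4.9, 3.0]
width: 0.0167
```

```bash
python3 st.py; python3 -c "
from h import *
c=snap('wrist','w17')
a=cv2.resize(c['frame'][0:160,130:300,::-1],None,fx=3.7,fy=3.7,interpolation=cv2.INTER_CUBIC);cv2.imwrite('pics/z20.png',a)"; python3 arc.py 1.519 0.95 8;python3 arc.py .95 0.0 12;python3 arc.py 0 -.15 4
```

```text
0.0167 [-9.52  2.84  3.04] 18.1 [ 0.295 -0.106 -0.498  2.287  0.239  0.563 -2.18 ]
[-0.0507318  -0.08996476  0.11785896] r 0.19022041964900588 a 1.5189439766603565 elev(by z) 0.051889244784077575
[[0, 0, 0, -0.0012, -0.0057, -0.0122, 0], [0, 0, 0, -0.0021, -0.0057, -0.0121, 0], [0, 0, 0, -0.0031, -0.0056, -0.012, 0], [0, 0, 0, -0.004, -0.0055, -0.0117, 0], [0, 0, 0, -0.0049, -0.0053, -0.0114, 0], [0, 0, 0, -0.0058, -0.0052, -0.0111, 0], [0, 0, 0, -0.0067, -0.005, -0.0107, 0], [0, 0, 0, -0.0075, -0.0048, -0.0102, 0]]
[[0, 0, 0, -0.0092, -0.005, -0.0108, 0], [0, 0, 0, -0.0102, -0.0047, -0.0101, 0], [0, 0, 0, -0.011, -0.0044, -0.0093, 0], [0, 0, 0, -0.0118, -0.004, -0.0085, 0], [0, 0, 0, -0.0125, -0.0036, -0.0076, 0], [0, 0, 0, -0.0131, -0.0031, -0.0067, 0], [0, 0, 0, -0.0137, -0.0027, -0.0058, 0], [0, 0, 0, -0.0141, -0.0022, -0.0048, 0], [0, 0, 0, -0.0145, -0.0017, -0.0037, 0], [0, 0, 0, -0.0148, -0.0013, -0.0027, 0], [0, 0, 0, -0.015, -0.0008, -0.0016, 0], [0, 0, 0, -0.0151, -0.0003, -0.0005, 0]]
[[0, 0, 0, -0.0071, 0.0001, 0.0001, 0], [0, 0, 0, -0.0071, 0.0002, 0.0004, 0], [0, 0, 0, -0.0071, 0.0003, 0.0006, 0], [0, 0, 0, -0.0071, 0.0004, 0.0008, 0]]
```

View pics/z20.png

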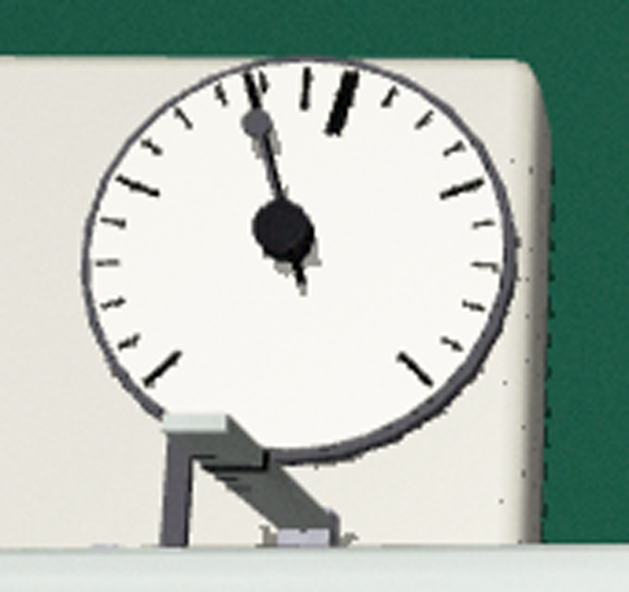

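Held steady at ~8.8 N for ~1.9 s, with both hands below the bold bar. Now swinging the lever up.

>>> arm_command(
  commands=[
    [[0,0,0,-0.0012,-0.0057,-0.0122,0],[0,0,0,-0.0021,-0.0057,-0.0121,0],[0,0,0,-0.0031,-0.0056,-0.012,0],[0,0,0,-0.004,-0.0055,-0.0117,0],[0,0,0,-0.0049,-0.0053,-0.0114,0],[0,0,0,-0.0058,-0.0052,-0.0111,0],[0,0,0,-0.0067,-0.005,-0.0107,0],[0,0,0,-0.0075,-0.0048,-0.0102,0],[0,0,0,-0.0092,-0.005,-0.0108,0],[0,0,0,-0.0102,-0.0047,-0.0101,0],[0,0,0,-0.011,-0.0044,-0.0093,0],[0,0,0,-0.0118,-0.004,-0.0085,0],[0,0,0,-0.0125,-0.0036,-0.0076,0],[0,0,0,-0.0131,-0.0031,-0.0067,0],[0,0,0,-0.0137,-0.0027,-0.0058,0],[0,0,0,-0.0141,-0.0022,-0.0048,0],[0,0,0,-0.0145,-0.0017,-0.0037,0],[0,0,0,-0.0148,-0.0013,-0.0027,0],[0,0,0,0,0,0,0]],
  ],
)

```text
time: 20.52
ee_pos: [0.5231, 0.1599, 0.2867]
eef_rot: [-0.61, 0.762, -0.168, 0.135]
ft_force: [-5.7, 2.9, 2.1]
width: 0.0169
```

```bash
python3 st.py
```

```text
0.0169 [-6.16  1.56  2.11] 20.525 [ 0.193 -0.11  -0.699  1.876  0.252  1.033 -2.401]
[-0.05001238  0.07131103  0.29666883] r 0.19083758091204023 a 0.15090392360732965 elev(by z) 0.9929938159890432
```

>>> arm_command(
  commands=[
    [[0,0,0,-0.015,-0.0008,-0.0016,0],[0,0,0,-0.0145,-0.0003,-0.0005,0],[0,0,0,-0.0071,0.0001,0.0001,0],[0,0,0,-0.006,0.0002,0.0004,0],[0,0,0,0,0,0,0]],
  ],
)

```text
time: 21.15
ee_pos: [0.5325, 0.2006, 0.2884]
eef_rot: [-0.61, 0.762, -0.168, 0.135]
ft_force: [-4.8, 2.5, 0.8]
width: 0.0168
```

```bash
python3 st.py
```

```text
0.0168 [-5.22  1.36  0.82] 21.15 [ 0.156 -0.03  -0.764  1.813  0.338  1.072 -2.524]
[-0.04983766  0.11313864  0.29836764] r 0.19082050039686307 a -0.06890793709350512 elev(by z) 1.0019349619920699
```

>>> arm_command(
  commands=[
    [[0,0,0,-0.003,0.0001,0.0002,0],[0,0,0,-0.003,0.0001,0.0002,0],[0,0,0,0,0,0,0]],
  ],
)

```text
time: 21.52
ee_pos: [0.5338, 0.206, 0.2879]
eef_rot: [-0.61, 0.762, -0.169, 0.135]
ft_force: [-5.2, 1.3, 1.7]
width: 0.0166
```

```bash
python3 st.py
```

```text
0.0166 [-5.36  0.09  1.73] 21.525 [ 0.15  -0.018 -0.772  1.805  0.352  1.077 -2.541]
[-0.04981745  0.11865355  0.29789805] r 0.1908120163322155 a -0.0979151633189746 elev(by z) 0.999463438487211
```

>>> arm_command(
  commands=[
    [[0,0,0,-0.003,0.0002,0.0003,0],[0,0,0,-0.003,0.0002,0.0004,0],[0,0,0,-0.002,0.0001,0.0003,0],[0,0,0,0,0,0,0]],
  ],
)

```text
time: 22.02
ee_pos: [0.5356, 0.2138, 0.287]
eef_rot: [-0.61, 0.762, -0.169, 0.135]
ft_force: [-4.8, 1.3, 1.9]
width: 0.017
```

```bash
python3 st.py
```

```text
0.017 [-4.96  0.19  1.95] 22.025 [ 0.14  -0.    -0.782  1.794  0.371  1.084 -2.566]
[-0.04976802  0.12668447  0.29693172] r 0.19080684984640747 a -0.14031062898715488 elev(by z) 0.9943774476305823
```

>>> arm_command(
  commands=[
    [[0,0,0,-0.0015,0.0001,0.0002,0],[0,0,0,0,0,0,0]],
  ],
)

```text
time: 22.28
ee_pos: [0.5359, 0.2151, 0.2867]
eef_rot: [-0.61, 0.762, -0.169, 0.135]
ft_force: [-6.2, 0.0, 2.4]
width: 0.0167
```

```bash
python3 st.py
```

```text
0.0167 [-6.04 -1.33  2.45] 22.275 [ 0.138  0.003 -0.784  1.792  0.375  1.085 -2.57 ]
[-0.0497416   0.12803737  0.29671492] r 0.19078631018689127 a -0.14749111403329343 elev(by z) 0.9932364316521248
```

>>> arm_command(
  commands=[
    [[0,0,0,0,0,0,55],[0,0,0,0,0,0,55],[0,0,0,0,0,0,55],[0,0,0,0,0,-0.02,55],[0,0,0,0,0,-0.03,55],[0,0,0,0,0,-0.03,55],[-0.145,0,0,0,0,0,55],[-0.145,0,0,0,0,0,55],[-0.145,0,0,0,0,0,55],[0,0,0,0,0,0,55]],
  ],
)

```text
time: 23.52
ee_pos: [0.5045, 0.2215, 0.3583]
eef_rot: [-0.624, 0.782, 0.001, -0.0]
ft_force: [0.2, 0.7, -0.0]
width: 0.0479
```

```bash
python3 st.py; python3 -c "
from h import *
c=snap('wrist','w18')
to(W(0,-.06,.24),down(-62.5))
to(W(0,-.06,.24),down(-102.7))"
```

```text
0.0479 [ 0.01  0.68 -0.01] 23.525 [ 0.139  0.202 -0.746  1.405  0.134  1.588 -2.39 ]
[-0.07707613  0.12736673  0.36925596] r 0.2626853873706318 a -0.10437003112038482 elev(by z) 1.375031347966199
t23.57 pos [0.5035 0.2228 0.3587] width 0.0482 F [-0.8 -0.   0.2]
rotvec(tool) [-7.000e-04  1.000e-03 -7.017e-01] shift old frame [ 0.1885 -0.0783  0.1185] shift new frame [0.1944 0.0617 0.1187] | dist 0.2360298577126833
t23.57 pos [0.5035 0.2228 0.3587] width 0.0482 F [-0.8 -0.   0.2]
rotvec(tool) [-0.0003  0.0011 -0.0001] shift old frame [ 0.1885 -0.0783  0.1185] shift new frame [ 0.1884 -0.0783  0.1187] | dist 0.2360298577126833
```

View pics/w18.png

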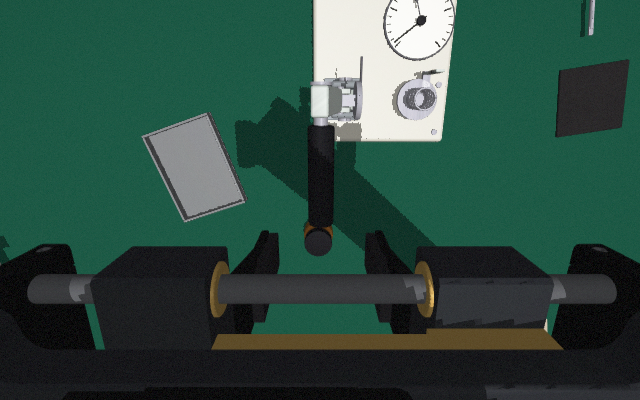

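>>> arm_command(
  commands=[
    [[0,0,0,0.047,-0.0196,0,55],[0,0,0,0.047,-0.0196,0,55],[0,0,0,0.047,-0.0196,0,55],[0,0,0,0.047,-0.0196,0,55],[0,0,-0.1754,0,0,0.03,55],[0,0,-0.1754,0,0,0.03,55],[0,0,-0.1754,0,0,0.03,55],[0,0,-0.1754,0,0,0.029,55],[0,0,0,0,0,0,55],[0,0,0,0,0,0,55]],
  ],
)

```text
time: 24.82
ee_pos: [0.5384, 0.0227, 0.2416]
eef_rot: [0.854, -0.52, 0.002, -0.0]
ft_force: [0.8, 0.4, 0.4]
width: 0.0478
```

```bash
python3 -c "
from h import *
c=snap('wrist','w19')
to((.5535,.0812,.0745),down(-62.5))
a=c['frame'][0:240,120:440,::-1];cv2.imwrite('pics/z21.png',cv2.resize(a,None,fx=2.4,fy=2.4,interpolation=cv2.INTER_CUBIC))"
```

```text
t24.88 pos [0.5386 0.0226 0.2416] width 0.0479 F [-0.1 -0.1  0.4]
rotvec(tool) [-0.0027 -0.0022 -0.0023] shift old frame [-0.0456 -0.0397  0.1671] shift new frame [-0.0451 -0.0402  0.1671] | dist 0.17771940493517124
```

View pics/z21.png

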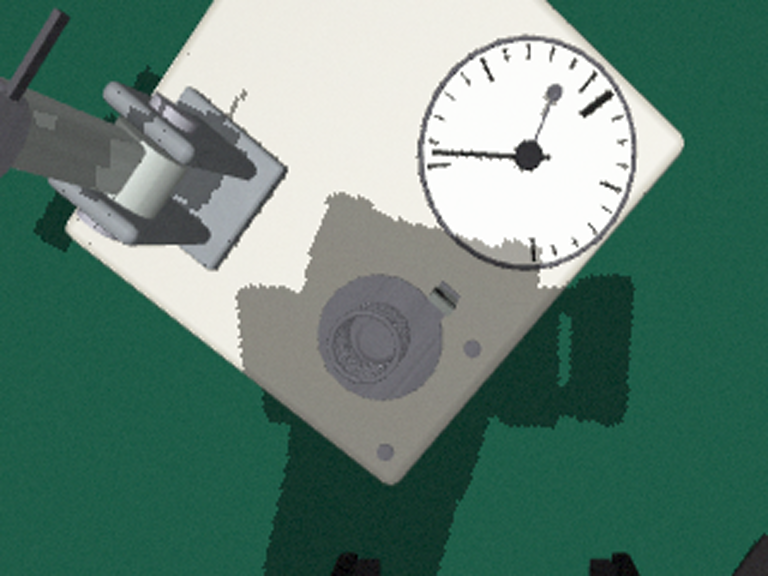

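Max hand stands at ~8.9 N, about two ticks short of the bold bar, so the spring goes in the tub. Fetching it.

>>> arm_command(
  commands=[
    [[0,0,0,-0.0228,-0.0199,0.02,55],[0,0,0,-0.0228,-0.0198,0.03,55],[0,0,0,0,0,0.035,55],[0,0,0,0,0,0.035,55],[0,0,0,0,0,0.028,55],[0,0,0,0,0,0.018,55],[0,0,0,0,0,0,55],[0,0,0,0,0,0,0],[0,0,0,0,0,0,0],[0,0,0,0,0,0,0],[0,0,0,0,0,0,0]],
  ],
  newtons=12,
)

```text
time: 26.25
ee_pos: [0.5526, 0.0809, 0.074]
eef_rot: [0.855, -0.519, 0.0, -0.0]
ft_force: [0.4, -1.0, 2.0]
width: 0.028
```

```bash
python3 -c "
from h import *
c=snap('wrist','w20')
to((.5535,.0812,.0745),down(-62.5))"
```

```text
t26.30 pos [0.5526 0.0809 0.0739] width 0.0278 F [ 0.6 -0.3  0.8]
rotvec(tool) [-0.0008 -0.0004  0.0001] shift old frame [ 0.0001 -0.001  -0.0006] shift new frame [ 0.0001 -0.001  -0.0006] | dist 0.0011439059738767364
```

View pics/w20.png

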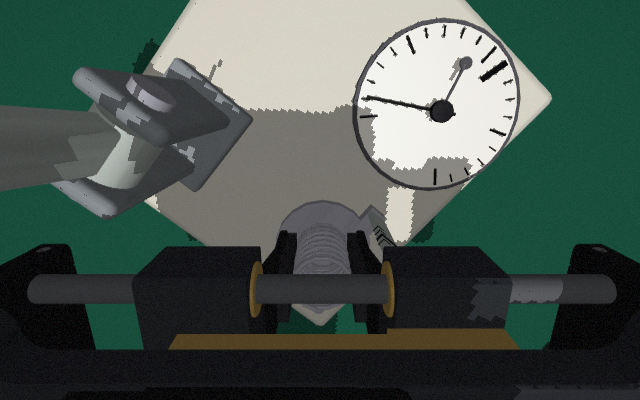

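>>> arm_command(
  commands=[
    [[0,0,0,0,0,-0.015,0],[0,0,0,0,0,-0.03,0],[0,0,0,0,0,-0.045,0],[0,0,0,0,0,-0.045,0],[0,0,0,0,0,-0.015,0],[0,0,0,0,0,0,0]],
  ],
)

```text
time: 27.05
ee_pos: [0.5525, 0.081, 0.2244]
eef_rot: [0.855, -0.519, 0.001, -0.0]
ft_force: [0.7, 0.0, -0.7]
width: 0.0277
```

```bash
python3 -c "
from h import *
c=snap('wrist','w21')
to((.465,-.33,.22),down(-62.5))"
```

```text
t27.10 pos [0.5519 0.0807 0.223 ] width 0.0275 F [ 0.2 -0.6 -0.9]
rotvec(tool) [ 0.0006 -0.0001  0.0002] shift old frame [0.3241 0.2668 0.0032] shift new frame [0.3242 0.2668 0.003 ] | dist 0.41983822184292263
```

View pics/w21.png

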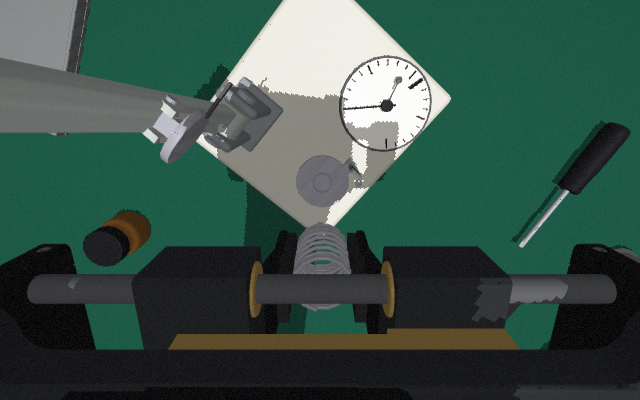

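Spring is in hand, the stub is bare and the lever is parked. On to the tub, stopping short of it to look.

>>> arm_command(
  commands=[
    [[0,0,0,0.036,0.0296,0,0],[0,0,0,0.036,0.0296,0,0],[0,0,0,0.036,0.0296,0,0],[0,0,0,0.036,0.0296,0,0],[0,0,0,0.036,0.0296,0,0],[0,0,0,0.036,0.0296,0,0],[0,0,0,0.036,0.0296,0,0],[0,0,0,0.036,0.0296,0,0],[0,0,0,0.036,0.03,0.003,0],[0,0,0,0,0,0,0],[0,0,0,0,0,0,0]],
  ],
)

```text
time: 28.48
ee_pos: [0.465, -0.3288, 0.2191]
eef_rot: [0.855, -0.519, -0.001, -0.0]
ft_force: [0.6, -0.0, -0.2]
width: 0.0276
```

```bash
python3 -c "
from h import *
c=snap('wrist','w22')
to((.465,-.389,.22),down(-62.5));print(proj(c,(.465,-.389,.045)))"
```

```text
t28.52 pos [ 0.4654 -0.3283  0.2195] width 0.0278 F [0.9 0.9 0. ]
rotvec(tool) [0.0003 0.0019 0.0017] shift old frame [ 0.0536  0.0284 -0.0006] shift new frame [ 0.0536  0.0284 -0.0005] | dist 0.060677727801423886
[372.53620771 202.29865787]
```

View pics/w22.png

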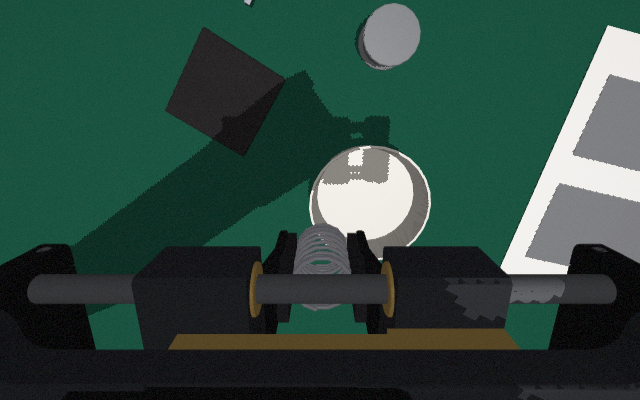

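The tub rim spans columns 308–431 with its top at row 145, matching the predicted centre (372,202). Placing the spring.

>>> arm_command(
  commands=[
    [[0,0,0,0.026,0.014,0,0],[0,0,0,0.026,0.014,0.01,0],[0,0,0,0,0,0.04,0],[0,0,0,0,0,0.05,0],[0,0,0,0,0,0.05,0],[0,0,0,0,0,0.03,0],[0,0,0,0,0,0.014,0],[0,0,0,0,0,0.003,0],[0,0,0,0,0,0,0]],
  ],
)

```text
time: 29.65
ee_pos: [0.4653, -0.389, 0.0248]
eef_rot: [0.855, -0.519, 0.001, 0.0]
ft_force: [1.0, -0.4, -0.1]
width: 0.0277
```

```bash
python3 -c "
from h import *
c=snap('wrist','w23')
to((.465,-.389,.0187),down(-62.5))"
```

```text
t29.70 pos [ 0.4653 -0.3892  0.025 ] width 0.0275 F [-0.1  0.4  0.1]
rotvec(tool) [-0.0008 -0.002   0.0004] shift old frame [-0.0004  0.0002  0.0063] shift new frame [-0.0003  0.0002  0.0063] | dist 0.006272834046525788
```

View pics/w23.png

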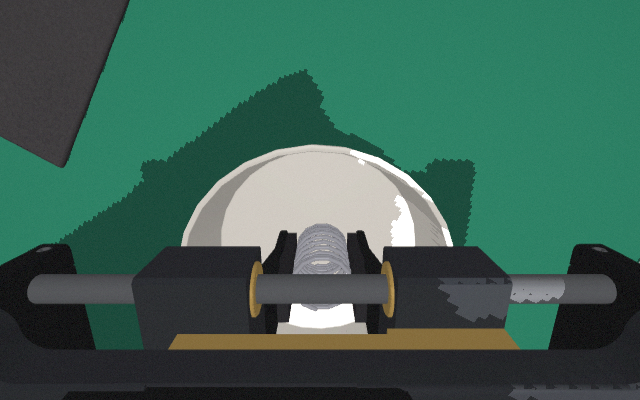

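>>> arm_command(
  commands=[
    [[0,0,0,0,0,0.004,0],[0,0,0,0,0,0.0018,0],[0,0,0,0,0,0,0],[0,0,0,0,0,0,0]],
  ],
)

```text
time: 30.2
ee_pos: [0.4645, -0.3888, 0.0178]
eef_rot: [0.855, -0.519, 0.0, 0.0]
ft_force: [-0.4, 0.2, -0.4]
width: 0.0273
```

>>> arm_command(
  commands=[
    [[0,0,0,0,0,0,50],[0,0,0,0,0,0,50],[0,0,0,0,0,0,50],[0,0,0,0,0,0,50],[0,0,0,0,0,-0.015,50],[0,0,0,0,0,-0.03,50],[0,0,0,0,0,-0.045,50],[0,0,0,0,0,-0.05,50],[0,0,0,0,0,-0.05,50],[0,0,0,-0.03,0.03,0,50],[0,0,0,-0.03,0.04,0,50],[0,0,0,0,0,0,50],[0,0,0,0,0,0,50]],
  ],
)

```text
time: 31.82
ee_pos: [0.3752, -0.368, 0.2089]
eef_rot: [0.855, -0.519, 0.001, 0.0]
ft_force: [0.7, 0.7, 0.0]
width: 0.0438
```

```bash
python3 -c "
from h import *
to((.465,-.389,.0187),down(-62.5))
c=snap('wrist','w24');c=snap('scene','s24')
d=c['frame'][:,:,::-1];cv2.imwrite('pics/z22.png',cv2.resize(d[120:370,160:440],None,fx=2.3,fy=2.3,interpolation=cv2.INTER_CUBIC))"
```

```text
t31.82 pos [ 0.3752 -0.368   0.2089] width 0.0438 F [0.7 0.7 0. ]
rotvec(tool) [-0.0006 -0.0018  0.0003] shift old frame [ 0.0598 -0.0698  0.1904] shift new frame [ 0.0601 -0.07    0.1902] | dist 0.21140117014062565
```

View pics/w24.png

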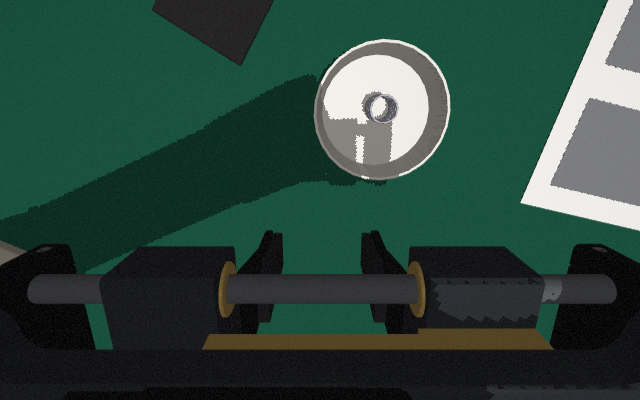

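View pics/z22.png

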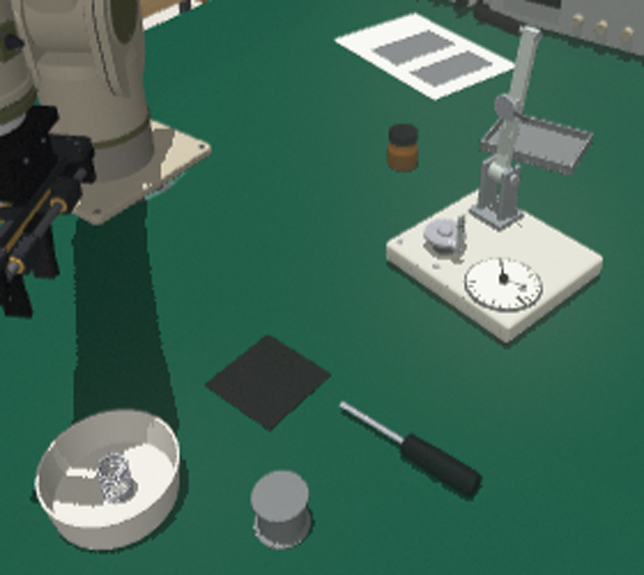

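The spring stands in the tub (wrist view at about (380,107)). The lever is up, and the spool, screwdriver and jar are where they were. The arm is clear, so I'm handing the job in.

```bash
python3 -c "
from h import *
print(close_job())"
```

```text
the job is handed in; nothing more can be done
None
```

The spring fell short of the limit, so I put it in the round tub and handed the job in at about 32 s.

- **Test:** I stood the spring over the stub and drew the lever down in steps. I held it level with the line for about 1.9 s, at 8.8 N on the needle. The maximum hand kept about 8.9 N, roughly two ticks below the 11 N bar, and the gauge was never overloaded.
- **Level check:** A circle fitted to the grip's path had residuals of about 0.03 mm or less. It put the foot at 90.8 mm against the line at 90.8 mm. The camera views of the pointer and line fitted this only to about 1.5 mm.
- **Lever:** I swung it back to within about 0.002 rad of its back stop and released it. At the start I had found it about 0.08 rad forward of that stop.
- **Last pictures:** The spring is standing in the tub and the lever is up. The spool, screwdriver and jar look unmoved, and the robot is touching nothing.
- **Disagreement:** The pictures put the spring's free height at mostly 35–40 mm, while the lever and dial readings imply about 43 mm. I trusted the lever and dial. Either height gives a force well under 11 N, so the tub is right both ways. If the pictures were right, though, the foot would have gone 2–3 mm past the line.

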